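Lock the control box cover with the blade key

TASK

The cover of the grey control box is shut but its slotted quarter-turn fastener still stands open. Take the blade key (flat paddle head) from the wooden rack, seat its blade well down in the slot without forcing it, turn the fastener clockwise until it is fully home at its stop, then put the key back upright and fully down in its empty place in the rack. Only the key may touch the box, and the other key and the things lying about stay as they are.

Things in the scene. Friction and masses are not known exactly. Their poses are not given: they have to be found in the camera images.
- control_box: Grey die-cast box, 120 x 160 mm, fixed to the bench, with a light metal cover (126 x 166 mm) whose top is 70 mm up. Origin: centre of its underside, x and y along its sides, z up. The fastener sits in a round housing ring (inner radius 27, outer 35, 14 mm high) on the cover at x = -15, y = -30 mm. Key and box must never press on one another with over 50 N.
- fastener_face (a point): Nominal centre of the fastener, level with its face, 84 mm above the bench, flush with the ring; axes as the box's. The fastener is a steel disc, diameter 38 mm, with a straight slot 4.5 mm wide right across it. It floats: its real centre lies up to 7 mm away in box x and 4 in y, not reported, so find the slot by feel or sight. It shifts sideways only if pushed with about 4 N.
- slot_floor (a point): Nominal centre of the slot's floor, 9 mm below fastener_face. The disc is sprung: pressed on its face it gives way downward from about 2 N, 0.7 N more per mm, up to 4 mm (about 5 N), then it is solid. Pressed lightly and swept across the slot, the blade drops in as the disc springs up. Once in, the blade takes the floating disc along with it.
- fastener (a joint): Angle of the fastener, rad: 0 = open, slot along the box's y; grows clockwise seen from above to 1.571 = locked, slot along the box's x, at a hard stop. It starts at 0.1 to 0.35. Turning takes about 0.1 N m, never over 0.4; it stays where it is left. The blade has about 0.09 rad of play in the slot either way, so the key turns that much farther than the disc.
- blade_key: The key to use, 74 mm tall, about 80 g, standing blade down in the rack. Origin: middle of the blade's lower end; z up the shank, x along the blade's width, y its thickness. Upward: steel blade 18 (x) by 3 mm (y), 12 mm long; collar diameter 24 mm at 12 to 17 mm; shank diameter 12 mm; black flat paddle head 34 (x) by 12 mm (y) at 38 to 74 mm, to be gripped across its 12 mm.
- pin_key: The other key, not to be used: same height, collar and shank, with a round black head of 24 mm diameter and a round 5 mm pin instead of a blade. Stands in the other place of the rack. Origin at the pin's lower end.
- key_rack: Fixed wooden block 60 (x) x 150 (y) x 40 mm high with two pockets in its top. Origin: centre of its underside.
- key_rack_hole0 (a point): Mouth of the rack's pocket at y = +35 mm of the rack, on its top face (40 mm up). Pocket 6 mm (rack x) by 22 mm (rack y), 20 mm deep; a key stands in it by its collar, its lower end 12 mm below the mouth, the blade's width along the rack's y.
- key_rack_hole1 (a point): Mouth of the other, equal pocket, at y = -35 mm of the rack.
- driver_black: Bystander: screwdriver with a black handle, 31 x 146 x 30 mm, lying behind the box. Origin under its middle.
- spanner: Bystander: open-ended spanner, 27 x 171 x 6 mm, lying to the right of the box. Origin under its middle.
- plug: Bystander: spark plug, 16 x 72 x 18 mm, lying between box and rack. Origin under its middle.

How it is judged:
On the way, in this order (a step that is already met when the one before it is completed fails the run):
1. the blade key is lifted out of the rack (z of blade_key in the frame of key_rack above 0.05 m), for 0.1 s.
2. the blade is seated in the slot: its end at least 6.5 mm below the fastener's face (horizontal distance between blade_key and fastener_face below 0.015 m and z of blade_key in the frame of fastener_face below -0.0065 m), for 0.2 s.
3. the fastener is turned home with the blade still in the slot, at least 5 mm deep (value of joint fastener above 1.48 rad and horizontal distance between blade_key and fastener_face below 0.015 m and z of blade_key in the frame of fastener_face below -0.005 m), for 0.1 s.
At the end, for the whole second after the job is handed in: The fastener is at its stop (over 1.48 rad) and the blade key stands released and at rest in a pocket of the rack: within 6 mm of the pocket's centre, seated to within 3 mm of its full depth, tilted less than 0.12 rad (value of joint fastener above 1.48 rad and (horizontal distance between blade_key and key_rack_hole0 below 0.006 m or horizontal distance between blade_key and key_rack_hole1 below 0.006 m) and z of blade_key in the frame of key_rack below 0.031 m and angle between blade_key's own z axis and vertical below 0.12 rad and linear speed of blade_key below 0.02 m/s); the robot touches nothing.
It fails at once if key and box press on one another with more than 50 N (contact force between blade_key and control_box above 50 N).
It fails at once if the robot itself touches the box (contact force between any of the fingers, the arm and control_box above 1 N).
It fails at once if the pin key is taken or shifted by more than 15 mm (distance of pin_key from where it was at the start of the episode above 0.015 m).
It fails at once if a bystander is shifted by more than 30 mm (distance of any of driver_black, spanner, plug from where it was at the start of the episode above 0.03 m).
It also fails if it takes over 61 s, if anything falls off the work surface, if the arm or the gripper's body presses on something with over 40 N, if the wrist force passes 120 N, or if a joint passes its speed limit or range.

ROBOT

A 7-joint arm with a two-finger parallel gripper is mounted at the origin on a cart in front of the work surface, level with it; the furniture and walls round the work are solid. World frame = base frame: x ahead of the robot, y to its left, z up, the work surface at z = 0. Lengths are in m, angles in rad, forces in N, time in s.
With the tool pointing down it reaches from about 0.425 to 0.875 m from the base axis. Payload 4.7 kg.
Tool frame: the origin (TCP) lies at the very end of the fingers, on their centre line; the grasp point (between the pads) lies 19 mm behind it; z points along the fingers, y is the line along which they close (so a half turn about z gives the same grasp; the last joint's range is limited). The gripper opens to 87 mm and grips with 3 to 60 N. Pads are 19 mm wide; open, the fingers measure 117 mm over their backs; the gripper's body (75 mm by 190 mm) begins 51 mm behind the grasp point.
Start: joints at [1.31, 0.321, -0.07, 1.45, 0.023, 1.371, -0.057], TCP at [0.176, -0.626, 0.223] pointing down, gripper open.
Joint ranges: [-2.86, 2.86], [-0.3, 2.09], [-1.38, 1.24], [0.06, 2.45], [-1.56, 4.7], [0.09, 2.05], [-2.69, 2.69]. Speed limits (rad/s): [2.57, 2.57, 3.14, 3.14, 3.14, 3.14, 3.14].

INTERFACE

Orientations are given as a rotation vector (axis times angle).
In Python, from bench import ctrl, vision gives the robot as it stands.
- The arm moves only by the tool jog_arm, never from a script. Its argument "increments" is a list of rows, each an object of numbers: "tx", "ty", "tz": the shift along the tool's x, y, z in mm; "wx", "wy", "wz": the turn, a rotation vector about the tool's x, y, z in rad; "gripper": the opening, from 0 (shut) to 1 (fully open). In form: [{"tx": .., "ty": .., "tz": .., "wx": .., "wy": .., "wz": .., "gripper": ..}, ...]. A call has exactly 5 rows; each row is the pose to reach, as a shift and turn from the pose commanded when the call began, along the tool's axes at that moment; what a row does not reach only later rows make up. A row lasts 1/12 s, in which the tool goes at most 41.7 mm and 7.16 degrees, less where a joint would pass 70% of its speed; a pose out of reach is approached as far as the arm can. A call with a gripper value outside its range is refused whole. The fingers move at their own pace and stop on an object; "grip_force" is the grip in N (left out, the last holds). Time passes only in rows, so rows that repeat a pose let the fingers close, or fill a call up. It gives the time, the measured TCP pose, the force, the opening and the grip force at its end, in the units of the state.
- ctrl.get_state(): the state, without advancing time (a new reading comes with each control period).
- vision.get_image(name): name is "scene" or "top" or "wrist"; returns a dict with "color" (480x640x3 uint8, blue, green, red), "fx", "fy", "cx", "cy" (pixels), "extrinsics" (4x4, takes a point from world to camera coordinates). Camera axes: x right, y down, z forward; pixel columns grow to the right and rows downward; lengths in m; the calibration is good to about 2 mm. The wrist camera is an equidistant fisheye: a pixel r from the principal point sees the ray r / f radians off the axis. A picture is of the moment at which its call begins. There is no depth.
- ctrl.close_job(): hands the job in; it is judged then, once.
Trained networks look in the newest picture that a camera, given by its name, has taken for a name from the list of things; names that differ only in an ending like _2 or _b are one class to them, and where a whole thing is asked for, a point or a joint stands for the part that bears it (a point fixed in the world has none). Each returns a list of dicts, best first, with "conf" (0 to 1); they miss things now and then, are a little off and sometimes report something else, mostly with a low value. They report only what shows in the picture. A call takes as long as a camera call.
- vision.spot_in(camera, thing): "bbox" ([left, top, right, bottom] in pixels, round what is visible of it).
The state is a dict: "time": time; "joint_positions": joint angles; "qd": joint speeds; "joint_torque": joint torques, N m; "position": TCP position; "tool_rot": TCP orientation; "ft_force": force on the tool from outside, world axes, zero at the start; "torque": the same for the moment, N m; "grip_width": opening from 0.0 (shut) to 1.0 (fully open); "grip_force": force on a finger pad.
Only numpy, scipy, OpenCV 4.12 (cv2) and the standard library are available. Lean on these libraries where they do the work, as an engineer would, in place of code of your own. Each camera call takes 0.05 s, during which the arm holds its last target. There are 200 camera calls.

## Working session

There is one attempt and no reset: what is moved stays moved. The work goes in short steps, Python scripts to look and compute and a tool call to move; the robot and the scene stay as the last step left them, time stands still between calls to the robot, and variables do not carry over. Pictures are saved under pics/ and viewed, at most 10 in all, crops included, and the job is handed in when it is done.

Besides the shell and the picture viewer there is one more tool, called as name([rows], argument=value, ...), one row to a line, values as JSON. jog_arm: Moves the arm, as the interface text tells. Its arguments: {"type":"object","properties":{"increments":{"type":"array"},"grip_force":{"type":"number"}},"required":["increments"]}

```bash
mkdir -p pics
cat > h.py <<'E'
import numpy as np, cv2
from scipy.spatial.transform import Rotation as R
from bench import ctrl, vision
def ray(im,u,v,fish=False):
    E=im["extrinsics"]; E=np.array(E)
    x=(u-im["cx"])/im["fx"]; y=(v-im["cy"])/im["fy"]
    if fish:
        r=np.hypot(x,y); s=np.sin(r)/r if r>1e-9 else 1
        d=np.array([x*s,y*s,np.cos(r)])
    else: d=np.array([x,y,1.])
    Rm=E[:3,:3]; return -Rm.T@E[:3,3], Rm.T@d
def at(im,u,v,z,fish=False):
    c,d=ray(im,u,v,fish); return c+d*(z-c[2])/d[2]
def proj(im,p,fish=False):
    E=np.array(im["extrinsics"]); q=E[:3,:3]@np.array(p)+E[:3,3]
    if fish:
        th=np.arctan2(np.hypot(q[0],q[1]),q[2]); n=np.hypot(q[0],q[1])+1e-12
        return im["cx"]+im["fx"]*th*q[0]/n, im["cy"]+im["fy"]*th*q[1]/n
    return im["cx"]+im["fx"]*q[0]/q[2], im["cy"]+im["fy"]*q[1]/q[2]
def st():
    s=ctrl.get_state(); print({k:np.round(s[k],4).tolist() for k in s if k in("time","joint_positions","position","tool_rot","ft_force","torque","grip_width","grip_force")}); return s
E
python3 - <<'E'
from h import *
st()
ims={n:vision.get_image(n) for n in("top","scene")}
for n,i in ims.items(): cv2.imwrite(f"pics/{n}0.png",i["color"]); print(n,i["fx"],np.round(ray(i,320,240),3).tolist())
for t in("control_box","fastener","blade_key","pin_key","key_rack","driver_black","spanner","plug"):
  for n in("top","scene"):
    for d in vision.spot_in(n,t)[:2]:
        b=d["bbox"]; print(t,n,round(d["conf"],2),np.round(b).tolist(),np.round(at(ims[n],(b[0]+b[2])/2,(b[1]+b[3])/2,.05),3).tolist())
E
```

```text
{'time': 0.0, 'joint_positions': [1.3101, 0.3219, -0.0701, 1.4517, 0.0226, 1.3708, -0.0569], 'position': [0.1762, -0.6251, 0.2214], 'tool_rot': [-3.1101, -0.43, 0.0006], 'ft_force': [0.3854, 0.091, -0.712], 'torque': [0.0065, 0.0194, -0.034], 'grip_force': 0.0, 'grip_width': 0.9956}
top 496.5400579285452 [[0.474, 0.062, 1.247], [0.083, -0.029, -0.996]]
scene 468.9625285789981 [[0.161, -0.401, 0.709], [0.477, 0.501, -0.723]]
control_box top 0.71 [316.0, 221.0, 397.0, 289.0] [0.539, -0.062, 0.05]
control_box scene 0.88 [293.0, 247.0, 398.0, 356.0] [0.53, -0.081, 0.05]
fastener top 0.72 [361.0, 254.0, 379.0, 275.0] [0.517, -0.094, 0.05]
fastener scene 0.68 [335.0, 289.0, 358.0, 312.0] [0.534, -0.081, 0.05]
blade_key scene 0.52 [203.0, 172.0, 219.0, 203.0] [0.523, 0.329, 0.05]
pin_key top 0.43 [226.0, 263.0, 238.0, 276.0] [0.497, 0.238, 0.05]
pin_key scene 0.65 [216.0, 193.0, 231.0, 227.0] [0.503, 0.251, 0.05]
key_rack top 0.97 [185.0, 252.0, 252.0, 287.0] [0.496, 0.27, 0.05]
key_rack scene 0.93 [194.0, 190.0, 248.0, 249.0] [0.483, 0.231, 0.05]
key_rack scene 0.43 [202.0, 169.0, 218.0, 204.0] [0.523, 0.334, 0.05]
driver_black top 0.55 [333.0, 201.0, 388.0, 217.0] [0.651, -0.069, 0.05]
driver_black scene 0.85 [366.0, 248.0, 423.0, 299.0] [0.642, -0.095, 0.05]
spanner top 0.85 [399.0, 248.0, 463.0, 261.0] [0.545, -0.243, 0.05]
spanner scene 0.75 [389.0, 345.0, 482.0, 421.0] [0.528, -0.278, 0.05]
spanner scene 0.29 [196.0, 187.0, 249.0, 249.0] [0.488, 0.232, 0.05]
plug top 0.56 [254.0, 270.0, 284.0, 281.0] [0.484, 0.148, 0.05]
plug scene 0.62 [195.0, 182.0, 248.0, 249.0] [0.49, 0.239, 0.05]
plug scene 0.6 [236.0, 244.0, 264.0, 266.0] [0.47, 0.113, 0.05]
```

Run:
```python
import cv2,numpy as np
t=cv2.imread("pics/top0.png")[185:305,170:410]; s=cv2.imread("pics/scene0.png")[160:370,180:420]
a=cv2.resize(t,(640,320),interpolation=cv2.INTER_CUBIC)
cv2.imwrite("pics/a.png",cv2.resize(t,(800,400),interpolation=cv2.INTER_CUBIC))
```

```text
(no output)
```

View pics/a.png

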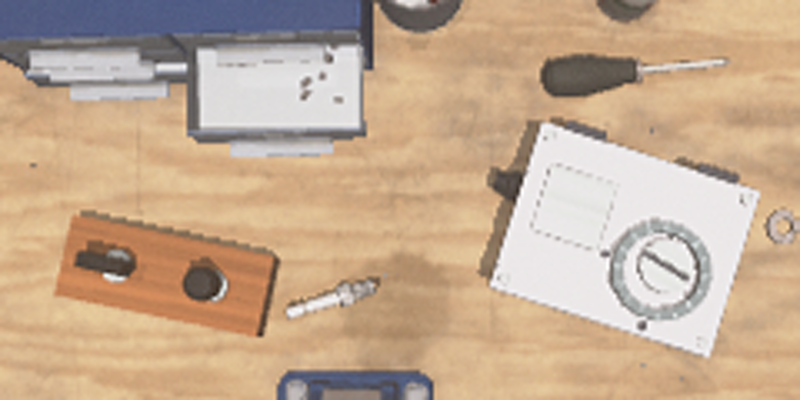

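The top crop shows the rack at lower left, with the blade key's paddle at about (104,262) and the pin key at (205,285). The plug is at (335,298). The box is on the right, with its cover corners at (545,122), (760,188), (710,355) and (490,288), and its slot runs (640,252)-(690,280). Next I'll check the scene view for obstacles.

```bash
cat > m.py <<'E'
from h import *
E
python3 - <<'E'
from h import *
i=vision.get_image("top")
f=lambda u,v,z: at(i,170+u*.3,185+v*.3,z)
def show(n,P,z):
    Q=np.array([f(u,v,z)[:2] for u,v in P]); c=Q.mean(0)
    L=[np.linalg.norm(Q[k]-Q[(k+1)%4]) for k in range(4)]
    a=(Q[0]-Q[1])+(Q[3]-Q[2]) # along +y
    b=(Q[0]-Q[3])+(Q[1]-Q[2]) # along +x
    print(n,c.round(4),np.round(L,3),"yaw from y",np.arctan2(-a[0],a[1]).round(3),"from x",np.arctan2(b[1],b[0]).round(3)); return c,np.arctan2(-a[0],a[1])
c,y=show("rack",[(80,213),(278,257),(262,335),(55,293)],.04)
r=lambda y:np.array([[np.cos(y),-np.sin(y)],[np.sin(y),np.cos(y)]])
print("holes",c+r(y)@[0,.035],c+r(y)@[0,-.035]," key head seen",f(104,262,.1), "pin",f(203,284,.1))
c,y=show("box",[(545,122),(760,188),(710,355),(490,288)],.07)
print("nom fast",c+r(y)@[-.015,-.03],"seen ring",f(660,268,.084),"slot",f(640,252,.084),f(690,280,.084))
cv2.imwrite("pics/s.png",cv2.resize(cv2.imread("pics/scene0.png")[60:430,100:500],(800,600)))
E
```

```text
rack [0.5019 0.2663] [0.147 0.058 0.153 0.06 ] yaw from y -0.186 from x -0.216
holes [0.50833121 0.30071049] [0.49541344 0.23191273]  key head seen [0.50798664 0.30099813 0.1       ] pin [0.49444597 0.23243027 0.1       ]
box [ 0.5349 -0.0628] [0.161 0.125 0.163 0.125] yaw from y -0.273 from x -0.289
nom fast [ 0.51236438 -0.08764163] seen ring [ 0.51352268 -0.08539481  0.084     ] slot [ 0.52445183 -0.0711058   0.084     ] [ 0.50558266 -0.10668946  0.084     ]
```

View pics/s.png

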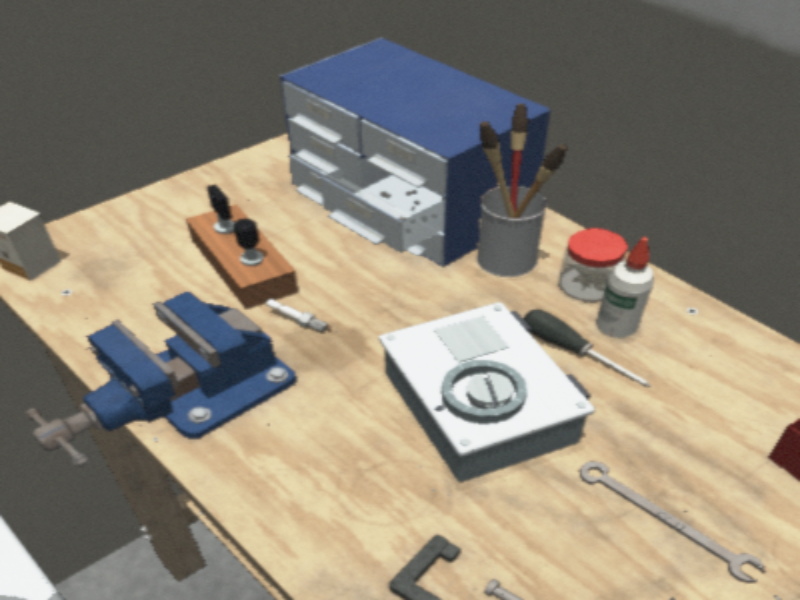

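The scene view shows the rack on the left with the paddle key at its far end (220,205). The drawer cabinet stands behind it, and the vise and plug are in front of and beside it. The box and ring at (485,390) are clear from above. I'll travel to the rack well above everything.

jog_arm([
  {"tx":33,"ty":-22,"tz":-6},
  {"tx":66,"ty":-44,"tz":-12},
  {"tx":99,"ty":-66,"tz":-18},
  {"tx":132,"ty":-88,"tz":-24},
  {"tx":165,"ty":-110,"tz":-30},
])

```text
validation failed for argument at $.in...
```

jog_arm([
  {"tx":33,"ty":-22,"tz":0},
  {"tx":66,"ty":-44,"tz":0},
  {"tx":99,"ty":-66,"tz":0},
  {"tx":132,"ty":-88,"tz":0},
  {"tx":165,"ty":-110,"tz":0},
])

```text
validation failed for argument at $.in...
```

```bash
cat >> h.py <<'E'
def plan(p,yaw):
    """delta from measured pose to TCP p with tool down, tool x at angle yaw"""
    s=st(); R0=R.from_rotvec(s["tool_rot"]); c,k=np.cos(yaw),np.sin(yaw)
    Rt=R.from_matrix(np.array([[c,k,0],[k,-c,0],[0,0,-1.]]))
    x=R0.as_matrix()[:,0]
    print("tool x ang",np.arctan2(x[1],x[0]).round(4),"dt mm",(R0.inv().apply(np.array(p)-s["position"])*1000).round(2),"w",(R0.inv()*Rt).as_rotvec().round(4))
E
python3 -c "
from h import *
plan((.5,.2,.25),1.37)"
```

```text
{'time': 0.95, 'joint_positions': [1.3101, 0.3209, -0.0701, 1.4505, 0.0226, 1.3708, -0.0569], 'position': [0.1764, -0.6256, 0.2226], 'tool_rot': [3.1119, 0.4303, -0.0], 'ft_force': [-0.1501, -0.252, -0.1121], 'torque': [-0.0104, 0.0732, -0.0147], 'grip_force': 0.0, 'grip_width': 1.0045}
tool x ang 0.2748 dt mm [ 535.51 -706.84  -27.48] w [ 1.0000e-04  1.0000e-04 -1.0952e+00]
```

The call was refused, probably because every key is required. I'll resend with all the fields.

jog_arm([
  {"tx":33,"ty":-22,"tz":-6,"wx":0,"wy":0,"wz":0,"gripper":1},
  {"tx":66,"ty":-44,"tz":-12,"wx":0,"wy":0,"wz":0,"gripper":1},
  {"tx":99,"ty":-66,"tz":-18,"wx":0,"wy":0,"wz":0,"gripper":1},
  {"tx":132,"ty":-88,"tz":-24,"wx":0,"wy":0,"wz":0,"gripper":1},
  {"tx":165,"ty":-110,"tz":-30,"wx":0,"wy":0,"wz":0,"gripper":1},
])

```text
time: 1.37
position: [0.3063, -0.4734, 0.253]
tool_rot: [3.112, 0.43, 0.0]
ft_force: [0.4, -1.1, 0.8]
grip_width: 0.996
grip_force: 0.0
```

jog_arm([
  {"tx":33,"ty":-22,"tz":0,"wx":0,"wy":0,"wz":-0.1,"gripper":1},
  {"tx":66,"ty":-44,"tz":0,"wx":0,"wy":0,"wz":-0.2,"gripper":1},
  {"tx":99,"ty":-66,"tz":0,"wx":0,"wy":0,"wz":-0.3,"gripper":1},
  {"tx":132,"ty":-88,"tz":0,"wx":0,"wy":0,"wz":-0.4,"gripper":1},
  {"tx":165,"ty":-110,"tz":0,"wx":0,"wy":0,"wz":-0.5,"gripper":1},
])

```text
time: 1.78
position: [0.4352, -0.3227, 0.253]
tool_rot: [2.905, 1.193, 0.0]
ft_force: [0.9, -0.4, -0.8]
grip_width: 0.997
grip_force: 0.0
```

```bash
python3 -c "
from h import *
plan((.5,.2,.25),1.37)"
```

```text
{'time': 1.7833, 'joint_positions': [0.9367, 0.0946, -0.3712, 1.6653, 0.0354, 1.3872, -0.2306], 'position': [0.4352, -0.3227, 0.253], 'tool_rot': [2.905, 1.1934, 0.0002], 'ft_force': [0.9113, -0.4297, -0.7894], 'torque': [-0.0264, -0.0512, -0.0054], 'grip_force': 0.0, 'grip_width': 0.9967}
tool x ang 0.7796 dt mm [ 413.55 -326.24    2.49] w [ 0.0009  0.0006 -0.5904]
```

jog_arm([
  {"tx":31.4,"ty":-24.8,"tz":0,"wx":0,"wy":0,"wz":0,"gripper":1},
  {"tx":62.8,"ty":-49.6,"tz":0,"wx":0,"wy":0,"wz":0,"gripper":1},
  {"tx":94.2,"ty":-74.4,"tz":0,"wx":0,"wy":0,"wz":0,"gripper":1},
  {"tx":125.6,"ty":-99.2,"tz":0,"wx":0,"wy":0,"wz":0,"gripper":1},
  {"tx":157,"ty":-124,"tz":0,"wx":0,"wy":0,"wz":0,"gripper":1},
])

```text
time: 2.2
position: [0.4597, -0.124, 0.2528]
tool_rot: [2.908, 1.186, 0.0]
ft_force: [1.2, 0.1, 1.4]
grip_width: 1.0
grip_force: 0.0
```

jog_arm([
  {"tx":31.4,"ty":-24.8,"tz":0,"wx":0,"wy":0,"wz":0,"gripper":1},
  {"tx":62.8,"ty":-49.6,"tz":0,"wx":0,"wy":0,"wz":0,"gripper":1},
  {"tx":94.2,"ty":-74.4,"tz":0,"wx":0,"wy":0,"wz":0,"gripper":1},
  {"tx":125.6,"ty":-99.2,"tz":0,"wx":0,"wy":0,"wz":0,"gripper":1},
  {"tx":157,"ty":-124,"tz":0,"wx":0,"wy":0,"wz":0,"gripper":1},
])

```text
time: 2.62
position: [0.485, 0.0744, 0.253]
tool_rot: [2.908, 1.186, 0.001]
ft_force: [2.2, -0.6, -0.4]
grip_width: 1.002
grip_force: 0.0
```

jog_arm([
  {"tx":30,"ty":-23,"tz":0,"wx":0,"wy":0,"wz":-0.12,"gripper":1},
  {"tx":60,"ty":-46,"tz":0,"wx":0,"wy":0,"wz":-0.24,"gripper":1},
  {"tx":80,"ty":-62,"tz":0,"wx":0,"wy":0,"wz":-0.36,"gripper":1},
  {"tx":100,"ty":-78,"tz":0,"wx":0,"wy":0,"wz":-0.48,"gripper":1},
  {"tx":100,"ty":-78,"tz":0,"wx":0,"wy":0,"wz":-0.59,"gripper":1},
])

```text
time: 3.03
position: [0.5009, 0.2049, 0.253]
tool_rot: [-2.422, -1.996, -0.005]
ft_force: [-1.3, 0.9, 0.1]
grip_width: 1.001
grip_force: 0.0
```

Run:
```python
from h import *
i=vision.get_image("wrist"); plan((.508,.3005,.16),1.37)
cv2.imwrite("pics/w1.png",i["color"]); print(i["fx"],ray(i,i["cx"],i["cy"],True))
for t in("blade_key","pin_key","key_rack"):
    for d in vision.spot_in("wrist",t)[:2]: print(t,d["conf"],np.round(d["bbox"]))
print(proj(i,(.508,.301,.1),True),proj(i,(.508,.301,.04),True))
```

```text
{'time': 3.0833, 'joint_positions': [0.417, 0.1538, -0.9278, 1.6539, 0.1229, 1.3955, -0.716], 'position': [0.5012, 0.202, 0.2527], 'tool_rot': [-2.4203, -2.0001, -0.0017], 'ft_force': [-0.6209, -0.6005, 1.0651], 'torque': [-0.0232, -0.08, -0.0173], 'grip_force': 0.0, 'grip_width': 1.0026}
tool x ang 1.3812 dt mm [ 97.82 -11.78  92.92] w [-0.0007 -0.002   0.0112]
371.64829954431775 (array([0.51564654, 0.27933312, 0.41621542]), array([-0.05224332, -0.26836475, -0.96189968]))
blade_key 0.57 [298.  88. 325. 128.]
pin_key 0.63 [297. 170. 324. 202.]
key_rack 0.92 [276.  71. 342. 222.]
(np.float64(307.38218085838133), np.float64(111.65439313783425)) (np.float64(309.6099489764175), np.float64(115.33474166987992))
```

View pics/w1.png

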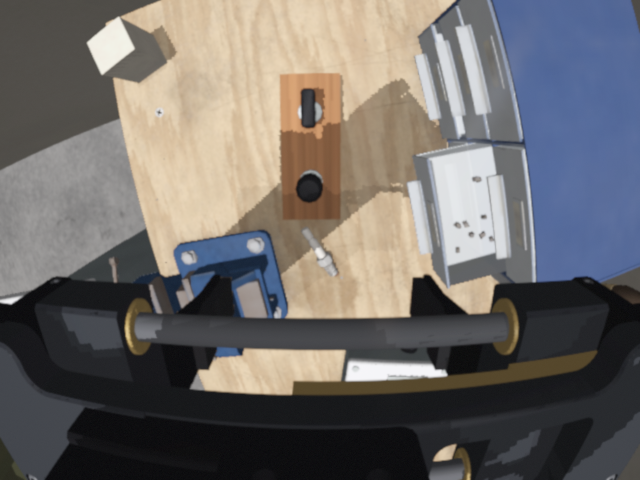

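The wrist view shows the blade key paddle upright at about (308,108), the pin key at (309,186), and rack corners at (280,74), (340,74), (340,219) and (283,219). The projection matches my estimate, so I'll compute the rack yaw from the corners and from the key.

Run:
```python
from h import *
i=vision.get_image("wrist")
g=cv2.cvtColor(i["color"],cv2.COLOR_BGR2GRAY); hs=cv2.cvtColor(i["color"],cv2.COLOR_BGR2HSV)
def blob(m,x0,y0,x1,y1):
    z=np.zeros_like(m); z[y0:y1,x0:x1]=m[y0:y1,x0:x1]
    n,l,s,c=cv2.connectedComponentsWithStats(z.astype(np.uint8)); k=1+np.argmax(s[1:,4])
    p=np.argwhere(l==k)[:,::-1]; return p,s[k]
for box in((285,80,335,135),(285,165,335,210)):
    p,s=blob(g<45,*box); b=cv2.minAreaRect(p.astype(np.float32)); print(s,np.round(b[0],1),np.round(b[1],1),b[2])
    w=at(i,*b[0],.1,True); print("at .1",w.round(4))
    q=cv2.boxPoints(b); W=np.array([at(i,*x,.1,True)[:2] for x in q]); e=W[1]-W[0],W[2]-W[1]; e=max(e,key=np.linalg.norm); print("len",np.linalg.norm(e).round(4),"ang",np.arctan2(e[1],e[0]).round(3))
m=((hs[...,0]<15)&(hs[...,1]>110)).astype(np.uint8); m=cv2.morphologyEx(m,cv2.MORPH_CLOSE,np.ones((25,25)))
W=[];
for (u,v) in((280.5,74),(340,74),(340,219),(283,219)): W.append(at(i,u,v,.04,True)[:2])
W=np.array(W); print(W.round(4),W.mean(0).round(4)); a=W[0]+W[1]-W[2]-W[3]; print("rack y ang",np.arctan2(a[1],a[0]).round(3),np.linalg.norm(a)/2)
c=W.mean(0); u=a/np.linalg.norm(a); print("holes",(c+.035*u).round(4),(c-.035*u).round(4))
```

```text
[300  83  10  36  77] [307.6 101.2] [ 8.6 35.5] 11.633633613586426
at .1 [0.5131 0.3011 0.1   ]
len 0.0303 ang 1.159
[292 166  26  28 549] [304.8 179.3] [25.5 26.2] 45.0
at .1 [0.4965 0.2367 0.1   ]
len 0.0224 ang 0.568
[[0.4916 0.3401]
 [0.5493 0.3272]
 [0.519  0.1817]
 [0.4611 0.1942]] [0.5052 0.2608]
rack y ang 1.365 0.1488457611473204
holes [0.5124 0.2951] [0.4981 0.2266]
```

jog_arm([
  {"tx":25,"ty":-3,"tz":18,"wx":0,"wy":0,"wz":0.01,"gripper":1},
  {"tx":50,"ty":-6,"tz":36,"wx":0,"wy":0,"wz":0.01,"gripper":1},
  {"tx":75,"ty":-9,"tz":54,"wx":0,"wy":0,"wz":0.01,"gripper":1},
  {"tx":98,"ty":-11,"tz":72,"wx":0,"wy":0,"wz":0.01,"gripper":0.6},
  {"tx":98,"ty":-11,"tz":85,"wx":0,"wy":0,"wz":0.01,"gripper":0.6},
])

```text
time: 3.7
position: [0.51, 0.3001, 0.1661]
tool_rot: [-2.444, -1.969, -0.001]
ft_force: [-0.4, -0.7, -0.1]
grip_width: 0.922
grip_force: 0.0
```

jog_arm([
  {"tx":0,"ty":0,"tz":0,"wx":0,"wy":0,"wz":0,"gripper":0.6},
  {"tx":0,"ty":0,"tz":0,"wx":0,"wy":0,"wz":0,"gripper":0.6},
  {"tx":0,"ty":0,"tz":0,"wx":0,"wy":0,"wz":0,"gripper":0.6},
  {"tx":0,"ty":0,"tz":0,"wx":0,"wy":0,"wz":0,"gripper":0.6},
  {"tx":0,"ty":0,"tz":0,"wx":0,"wy":0,"wz":0,"gripper":0.6},
])

```text
time: 4.12
position: [0.5124, 0.2954, 0.1687]
tool_rot: [2.449, 1.965, 0.002]
ft_force: [0.1, -0.8, -0.1]
grip_width: 0.618
grip_force: 0.0
```

Run:
```python
from h import *
i=vision.get_image("wrist"); plan((.51,.3,.069),1.367)
print(proj(i,(.51,.3,.102),True))
cv2.imwrite("pics/w2.png",i["color"])
```

```text
{'time': 4.1667, 'joint_positions': [0.1887, 0.3611, -0.9253, 1.6504, 0.3005, 1.2792, -1.0106], 'position': [0.5122, 0.2956, 0.1686], 'tool_rot': [2.4489, 1.9659, 0.0022], 'ft_force': [-0.4349, 0.1669, -0.0438], 'torque': [-0.0523, -0.0445, -0.0255], 'grip_force': 0.0, 'grip_width': 0.613}
tool x ang 1.3529 dt mm [ 3.75 -3.27 99.56] w [ 0.0019 -0.0003 -0.0141]
(np.float64(315.712101952099), np.float64(247.17558172900334))
```

View pics/w2.png

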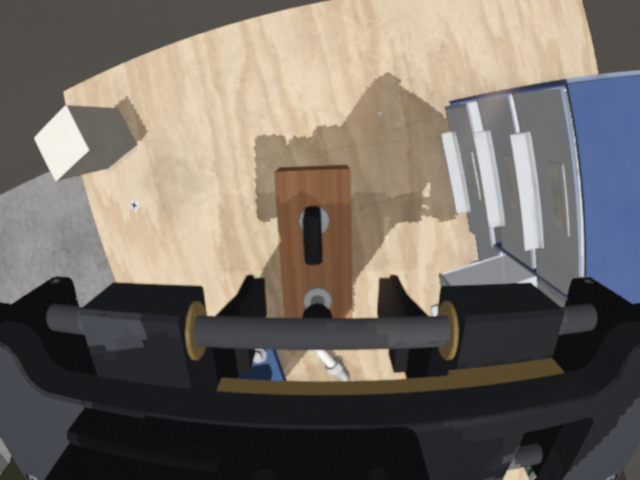

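The fingers' midpoint is at column ~321. The paddle's top face is centred at about (313,238), with its collar at (314,219) and the rack outline nearly vertical. I'll convert these to world positions.

Run:
```python
from h import *
i=vision.get_image("wrist"); im=cv2.imread("pics/w2.png"); g=cv2.cvtColor(im,cv2.COLOR_BGR2GRAY)
z=np.zeros_like(g); z[195:272,295:332]=g[195:272,295:332]<40; p=np.argwhere(z)[:,::-1]; b=cv2.boundingRect(p.astype(np.int32)); print(b)
for v in range(b[1],b[1]+b[3],6): r=p[p[:,1]==v][:,0]; print(v,r.min(),r.max(),end="; ")
print()
for v in(264,): 
    a=at(i,313.5,v,.102,True); print("near end",a.round(4))
for u,v in((313,238),(314,219)):print(at(i,u,v,.102,True).round(4),at(i,u,v,.045,True).round(4))
W=np.array([at(i,u,v,.04,True)[:2] for u,v in((276,171),(349,167),(352,315),(287,318))]);print(W.round(4))
print(np.arctan2(*(W[0]-W[3])[::-1]),np.arctan2(*(W[1]-W[2])[::-1]), "far edge mid",W[:2].mean(0), np.linalg.norm(W[0]-W[1]))
cx=lambda p:[round(x,1) for x in proj(i,p,True)]
for k in((.5080,.3005),(.510,.3),(.512,.297)):
    print(k,"collar",cx((*k,.045)),"top",cx((*k,.102)), "ends",cx((k[0]+.017*.2,k[1]+.017*.98,.102)),cx((k[0]-.017*.2,k[1]-.017*.98,.102)))
```

```text
(304, 207, 18, 57)
207 308 318; 213 305 319; 219 304 319; 225 304 319; 231 304 320; 237 304 320; 243 304 320; 249 305 321; 255 305 321; 261 306 320; 
near end [0.5058 0.2893 0.102 ]
[0.5095 0.3067 0.102 ] [0.5047 0.2908 0.045 ]
[0.5129 0.3188 0.102 ] [0.509  0.3059 0.045 ]
[[0.488  0.3494]
 [0.5447 0.3398]
 [0.522  0.2128]
 [0.4651 0.2224]]
1.3923583639957158 1.3938735211486712 far edge mid [0.51636943 0.34459089] 0.0574886750151033
(0.508, 0.3005) collar [np.float64(314.3), np.float64(225.7)] top [np.float64(312.9), np.float64(247.4)] ends [np.float64(312.3), np.float64(221.9)] [np.float64(313.6), np.float64(271.9)]
(0.51, 0.3) collar [np.float64(316.9), np.float64(225.8)] top [np.float64(316.1), np.float64(247.5)] ends [np.float64(315.5), np.float64(222.0)] [np.float64(316.7), np.float64(271.9)]
(0.512, 0.297) collar [np.float64(320.2), np.float64(228.8)] top [np.float64(320.1), np.float64(251.1)] ends [np.float64(319.6), np.float64(225.8)] [np.float64(320.6), np.float64(275.4)]
```

jog_arm([
  {"tx":9,"ty":-5.5,"tz":0,"wx":0.002,"wy":0,"wz":-0.025,"gripper":0.6},
  {"tx":9,"ty":-5.5,"tz":15,"wx":0.002,"wy":0,"wz":-0.025,"gripper":0.6},
  {"tx":9,"ty":-5.5,"tz":30,"wx":0.002,"wy":0,"wz":-0.025,"gripper":0.6},
  {"tx":9,"ty":-5.5,"tz":45,"wx":0.002,"wy":0,"wz":-0.025,"gripper":0.6},
  {"tx":9,"ty":-5.5,"tz":60,"wx":0.002,"wy":0,"wz":-0.025,"gripper":0.6},
])

```text
time: 4.63
position: [0.5076, 0.3073, 0.1072]
tool_rot: [-2.42, -2.0, 0.001]
ft_force: [-0.5, 0.1, 0.5]
grip_width: 0.598
grip_force: 0.0
```

jog_arm([
  {"tx":0,"ty":0,"tz":15,"wx":0,"wy":0,"wz":0,"gripper":0.6},
  {"tx":0,"ty":0,"tz":28,"wx":0,"wy":0,"wz":0,"gripper":0.6},
  {"tx":0,"ty":0,"tz":39,"wx":0,"wy":0,"wz":0,"gripper":0.6},
  {"tx":0,"ty":0,"tz":39,"wx":0,"wy":0,"wz":0,"gripper":0.6},
  {"tx":0,"ty":0,"tz":39,"wx":0,"wy":0,"wz":0,"gripper":0.6},
])

```text
time: 5.05
position: [0.5074, 0.3065, 0.068]
tool_rot: [-2.421, -1.999, 0.004]
ft_force: [0.0, 0.7, -0.1]
grip_width: 0.602
grip_force: 0.0
```

Run:
```python
from h import *
plan((.5088,.3055,.069),1.38)
i=vision.get_image("wrist"); cv2.imwrite("pics/w3.png",i["color"][150:480,120:520])
```

```text
{'time': 5.05, 'joint_positions': [0.123, 0.472, -0.8786, 1.7448, 0.3976, 1.117, -1.0716], 'position': [0.5074, 0.3065, 0.068], 'tool_rot': [-2.4211, -1.9987, 0.0035], 'ft_force': [0.0076, 0.6883, -0.0507], 'torque': [-0.0581, -0.1178, 0.0236], 'grip_force': 0.0, 'grip_width': 0.6023}
tool x ang 1.3802 dt mm [-0.68  1.53 -1.  ] w [-0.0031  0.0004  0.0002]
```

View pics/w3.png

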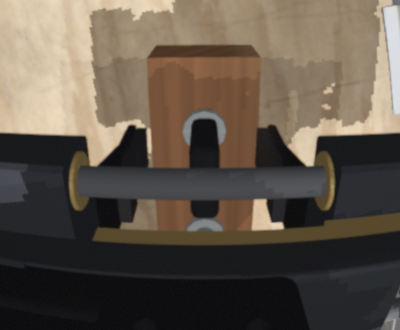

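The key's paddle at (205,170) sits centred between the fingers, whose inner edges are at about 140 and 268. I'll close on it.

jog_arm([
  {"tx":-0.7,"ty":1,"tz":-1,"wx":-0.003,"wy":0,"wz":0,"gripper":0.3},
  {"tx":-0.7,"ty":1,"tz":-1,"wx":-0.003,"wy":0,"wz":0,"gripper":0.1},
  {"tx":-0.7,"ty":1,"tz":-1,"wx":-0.003,"wy":0,"wz":0,"gripper":0},
  {"tx":-0.7,"ty":1,"tz":-1,"wx":-0.003,"wy":0,"wz":0,"gripper":0},
  {"tx":-0.7,"ty":1,"tz":-1,"wx":-0.003,"wy":0,"wz":0,"gripper":0},
], grip_force=40)

```text
time: 5.52
position: [0.5088, 0.3055, 0.0698]
tool_rot: [2.422, 1.999, 0.002]
ft_force: [0.0, 0.1, -0.1]
grip_width: 0.302
grip_force: 0.0
```

jog_arm([
  {"tx":0,"ty":0,"tz":0,"wx":0,"wy":0,"wz":0,"gripper":0},
  {"tx":0,"ty":0,"tz":0,"wx":0,"wy":0,"wz":0,"gripper":0},
  {"tx":0,"ty":0,"tz":0,"wx":0,"wy":0,"wz":0,"gripper":0},
  {"tx":0,"ty":0,"tz":0,"wx":0,"wy":0,"wz":0,"gripper":0},
  {"tx":0,"ty":0,"tz":0,"wx":0,"wy":0,"wz":0,"gripper":0},
])

```text
time: 5.93
position: [0.5087, 0.3055, 0.0695]
tool_rot: [2.423, 1.999, 0.001]
ft_force: [-0.7, -0.4, -0.1]
grip_width: 0.133
grip_force: 40.0
```

Run:
```python
from h import *
plan((.5088,.3055,.069),1.38)
```

```text
{'time': 5.9333, 'joint_positions': [0.1249, 0.4685, -0.8788, 1.7451, 0.3983, 1.1165, -1.0708], 'position': [0.5087, 0.3055, 0.0695], 'tool_rot': [2.4225, 1.999, 0.0009], 'ft_force': [-0.717, -0.3855, -0.0842], 'torque': [-0.0408, -0.0645, -0.0185], 'grip_force': 39.994, 'grip_width': 0.1325}
tool x ang 1.3798 dt mm [0.04 0.13 0.53] w [ 0.001   0.0001 -0.0002]
```

jog_arm([
  {"tx":0,"ty":0,"tz":-10,"wx":0,"wy":0,"wz":0,"gripper":0},
  {"tx":0,"ty":0,"tz":-30,"wx":0,"wy":0,"wz":0,"gripper":0},
  {"tx":0,"ty":0,"tz":-55,"wx":0,"wy":0,"wz":0,"gripper":0},
  {"tx":0,"ty":0,"tz":-85,"wx":0,"wy":0,"wz":0,"gripper":0},
  {"tx":0,"ty":0,"tz":-110,"wx":0,"wy":0,"wz":0,"gripper":0},
])

```text
time: 6.35
position: [0.5084, 0.3058, 0.1816]
tool_rot: [2.422, 2.0, 0.002]
ft_force: [0.0, -0.9, -0.4]
grip_width: 0.135
grip_force: 40.0
```

jog_arm([
  {"tx":-25,"ty":3,"tz":0,"wx":0,"wy":0,"wz":0,"gripper":0},
  {"tx":-60,"ty":7,"tz":0,"wx":0,"wy":0,"wz":0,"gripper":0},
  {"tx":-95,"ty":11,"tz":0,"wx":0,"wy":0,"wz":0,"gripper":0},
  {"tx":-130,"ty":15,"tz":0,"wx":0,"wy":0,"wz":0,"gripper":0},
  {"tx":-165,"ty":19,"tz":0,"wx":0,"wy":0,"wz":0,"gripper":0},
])

```text
time: 6.77
position: [0.4953, 0.1387, 0.1799]
tool_rot: [2.421, 2.0, 0.001]
ft_force: [0.8, -0.4, -1.2]
grip_width: 0.128
grip_force: 40.0
```

jog_arm([
  {"tx":-35,"ty":4,"tz":0,"wx":0,"wy":0,"wz":0,"gripper":0},
  {"tx":-70,"ty":8,"tz":0,"wx":0,"wy":0,"wz":0,"gripper":0},
  {"tx":-105,"ty":12,"tz":0,"wx":0,"wy":0,"wz":0,"gripper":0},
  {"tx":-140,"ty":16,"tz":0,"wx":0,"wy":0,"wz":0,"gripper":0},
  {"tx":-175,"ty":20,"tz":0,"wx":0,"wy":0,"wz":0,"gripper":0},
])

```text
time: 7.18
position: [0.4818, -0.0371, 0.1803]
tool_rot: [2.421, 1.999, 0.001]
ft_force: [0.8, -1.2, -1.5]
grip_width: 0.132
grip_force: 40.0
```

jog_arm([
  {"tx":-35,"ty":4,"tz":0,"wx":0,"wy":0,"wz":0.1,"gripper":0},
  {"tx":-70,"ty":8,"tz":0,"wx":0,"wy":0,"wz":0.2,"gripper":0},
  {"tx":-100,"ty":12,"tz":0,"wx":0,"wy":0,"wz":0.31,"gripper":0},
  {"tx":-122,"ty":15,"tz":0,"wx":0,"wy":0,"wz":0.31,"gripper":0},
  {"tx":-122,"ty":15,"tz":0,"wx":0,"wy":0,"wz":0.31,"gripper":0},
])

```text
time: 7.6
position: [0.4727, -0.1643, 0.1798]
tool_rot: [2.707, 1.59, -0.001]
ft_force: [0.1, 0.1, -2.2]
grip_width: 0.135
grip_force: 40.0
```

jog_arm([
  {"tx":0,"ty":0,"tz":0,"wx":0,"wy":0,"wz":0,"gripper":0},
  {"tx":0,"ty":0,"tz":0,"wx":0,"wy":0,"wz":0,"gripper":0},
  {"tx":0,"ty":0,"tz":0,"wx":0,"wy":0,"wz":0,"gripper":0},
  {"tx":0,"ty":0,"tz":0,"wx":0,"wy":0,"wz":0,"gripper":0},
  {"tx":0,"ty":0,"tz":0,"wx":0,"wy":0,"wz":0,"gripper":0},
])

```text
time: 8.02
position: [0.4741, -0.1572, 0.1797]
tool_rot: [2.7, 1.604, 0.001]
ft_force: [0.2, 0.7, -0.6]
grip_width: 0.134
grip_force: 40.0
```

Run:
```python
from h import *
i=vision.get_image("wrist"); plan((.514,-.088,.14),1.07)
np.save("w4.npy",i,allow_pickle=True)
u,v=proj(i,(.514,-.088,.084),True); print(u,v)
x,y=int(u)-100,max(0,int(v)-75); print(x,y)
cv2.imwrite("pics/w4.png",cv2.resize(i["color"][y:y+150,x:x+200],(800,600),interpolation=cv2.INTER_CUBIC))
```

```text
{'time': 8.0667, 'joint_positions': [0.903, 0.0604, -0.652, 1.8559, 0.039, 1.2368, -0.2602], 'position': [0.474, -0.1575, 0.1797], 'tool_rot': [2.7007, 1.6032, 0.0011], 'ft_force': [0.4541, 0.0526, -1.4861], 'torque': [0.017, -0.0847, -0.0396], 'grip_force': 39.9938, 'grip_width': 0.136}
tool x ang 1.0715 dt mm [80.13  1.78 39.7 ] w [ 0.0011 -0.0001  0.0015]
323.78899922071184 128.6385606760869
223 53
```

View pics/w4.png

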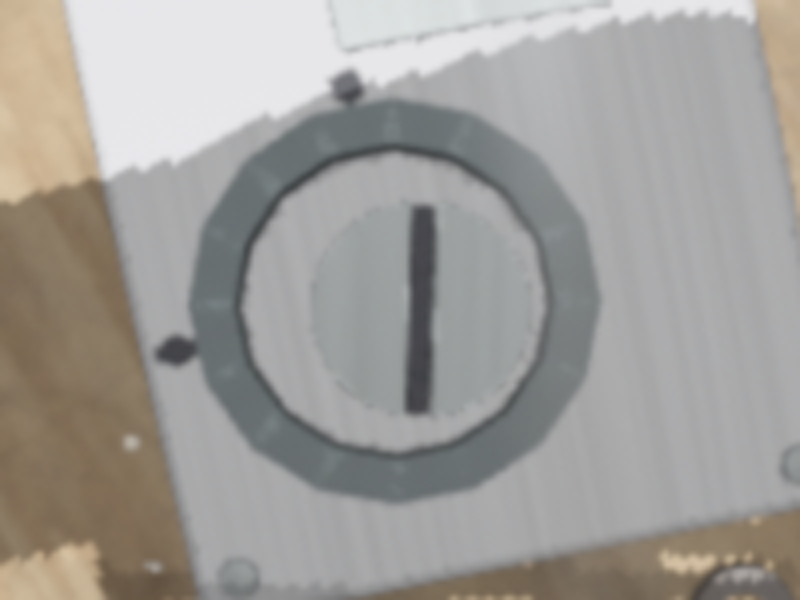

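The crop shows the ring centred at about (395,300) and the disc and slot centred at (421,309). The slot ends are at (423,206) and (419,413), so the disc sits roughly 5 mm off the ring's centre.

Run:
```python
from h import *
i=np.load("w4.npy",allow_pickle=True).item()
f=lambda u,v,z=.084: at(i,223+u/4,53+v/4,z,True)
a,b=f(423,206),f(419,413); print("slot len",np.linalg.norm(a-b),"c",((a+b)/2).round(4),"ang",np.arctan2(*(a-b)[1::-1]).round(4))
print("ring",f(395,300).round(4),"disc c",f(422,310).round(4),"disc w",np.linalg.norm(f(312,308)-f(531,308)))
s,t=f(70,0,.07),f(200,590,.07); print("box y ang",np.arctan2(*(s-t)[1::-1]).round(4))
s,t=f(200,597,.07),f(800,510,.07); print("box x ang",np.arctan2(*(t-s)[1::-1]).round(4))
c=(a+b)/2; plan((c[0],c[1],.14),np.arctan2(*(a-b)[1::-1]))
```

```text
slot len 0.036087728013247625 c [ 0.5161 -0.0905  0.084 ] ang 1.0534
ring [ 0.513  -0.0869  0.084 ] disc c [ 0.5162 -0.0907  0.084 ] disc w 0.03765278905218198
box y ang 1.2736
box x ang -0.3484
{'time': 8.0667, 'joint_positions': [0.903, 0.0604, -0.652, 1.8559, 0.039, 1.2368, -0.2602], 'position': [0.474, -0.1575, 0.1797], 'tool_rot': [2.7007, 1.6032, 0.0011], 'ft_force': [0.4541, 0.0526, -1.4861], 'torque': [0.017, -0.0847, -0.0396], 'grip_force': 39.9938, 'grip_width': 0.136}
tool x ang 1.0715 dt mm [78.94  4.84 39.7 ] w [ 0.0011 -0.0001  0.0181]
```

jog_arm([
  {"tx":20,"ty":1.2,"tz":0,"wx":0,"wy":0,"wz":0.018,"gripper":0},
  {"tx":40,"ty":2.4,"tz":0,"wx":0,"wy":0,"wz":0.018,"gripper":0},
  {"tx":60,"ty":3.6,"tz":12,"wx":0.001,"wy":0,"wz":0.018,"gripper":0},
  {"tx":79,"ty":4.8,"tz":25,"wx":0.001,"wy":0,"wz":0.018,"gripper":0},
  {"tx":79,"ty":4.8,"tz":40,"wx":0.001,"wy":0,"wz":0.018,"gripper":0},
])

```text
time: 8.48
position: [0.5186, -0.0864, 0.1402]
tool_rot: [-2.712, -1.585, -0.007]
ft_force: [-0.2, 0.5, -1.6]
grip_width: 0.134
grip_force: 40.0
```

jog_arm([
  {"tx":0,"ty":0,"tz":0,"wx":0,"wy":0,"wz":0,"gripper":0},
  {"tx":0,"ty":0,"tz":0,"wx":0,"wy":0,"wz":0,"gripper":0},
  {"tx":0,"ty":0,"tz":0,"wx":0,"wy":0,"wz":0,"gripper":0},
  {"tx":0,"ty":0,"tz":0,"wx":0,"wy":0,"wz":0,"gripper":0},
  {"tx":0,"ty":0,"tz":0,"wx":0,"wy":0,"wz":0,"gripper":0},
])

```text
time: 8.9
position: [0.5164, -0.0921, 0.1405]
tool_rot: [2.717, 1.575, 0.002]
ft_force: [0.1, -0.4, -0.7]
grip_width: 0.133
grip_force: 40.0
```

Run:
```python
from h import *
plan((.5161,-.0905,.1235),1.0534)
i=vision.get_image("wrist")
u,v=proj(i,(.5161,-.0905,.084),True); print(u,v)
x,y=int(u)-100,int(v)-85; print(x,y)
cv2.imwrite("pics/w5.png",cv2.resize(i["color"][y:y+150,x:x+200],(800,600),interpolation=cv2.INTER_CUBIC))
```

```text
{'time': 8.9, 'joint_positions': [0.7857, 0.1688, -0.7153, 1.8463, 0.1206, 1.1684, -0.4899], 'position': [0.5164, -0.0921, 0.1405], 'tool_rot': [2.7169, 1.5748, 0.0016], 'ft_force': [0.0557, -0.3597, -0.7225], 'torque': [-0.0182, -0.076, -0.0249], 'grip_force': 39.9938, 'grip_width': 0.1328}
tool x ang 1.0506 dt mm [ 1.23 -1.13 17.05] w [ 0.0016 -0.0002 -0.0028]
319.3719508838433 256.2906054618716
219 171
```

View pics/w5.png

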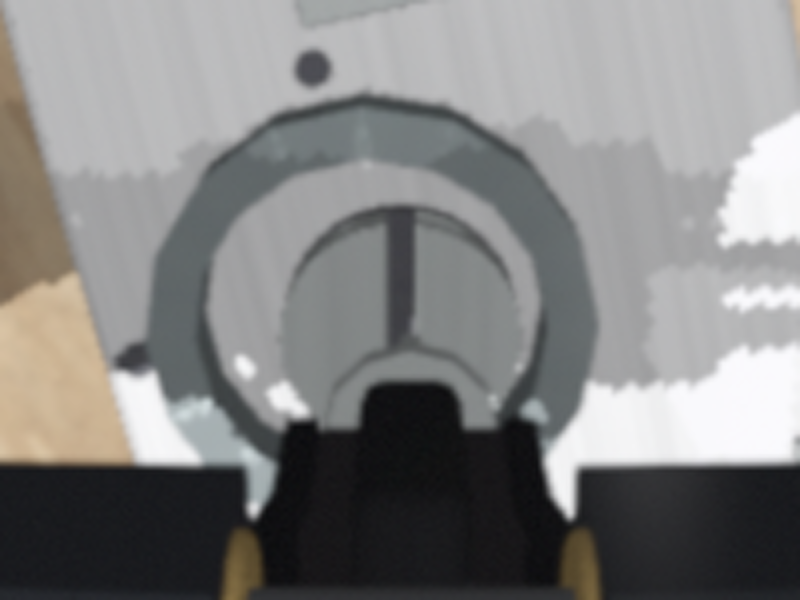

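The key's shank and collar are centred at column 411, while the slot is vertical at column 401. The key therefore needs to go about 1.4 mm left (-ty), which agrees with the plan.

jog_arm([
  {"tx":1.2,"ty":-1.4,"tz":0,"wx":0.0016,"wy":0,"wz":0,"gripper":0},
  {"tx":1.2,"ty":-1.4,"tz":5,"wx":0.0016,"wy":0,"wz":0,"gripper":0},
  {"tx":1.2,"ty":-1.4,"tz":9,"wx":0.0016,"wy":0,"wz":0,"gripper":0},
  {"tx":1.2,"ty":-1.4,"tz":12,"wx":0.0016,"wy":0,"wz":0,"gripper":0},
  {"tx":1.2,"ty":-1.4,"tz":13,"wx":0.0016,"wy":0,"wz":0,"gripper":0},
])

```text
time: 9.37
position: [0.5148, -0.0895, 0.1257]
tool_rot: [-2.715, -1.576, 0.003]
ft_force: [-0.7, 0.2, -1.5]
grip_width: 0.139
grip_force: 40.0
```

jog_arm([
  {"tx":0,"ty":0,"tz":1,"wx":0,"wy":0,"wz":0,"gripper":0},
  {"tx":0,"ty":0,"tz":2,"wx":0,"wy":0,"wz":0,"gripper":0},
  {"tx":0,"ty":0,"tz":3,"wx":0,"wy":0,"wz":0,"gripper":0},
  {"tx":0,"ty":0,"tz":4,"wx":0,"wy":0,"wz":0,"gripper":0},
  {"tx":0,"ty":0,"tz":4,"wx":0,"wy":0,"wz":0,"gripper":0},
])

```text
time: 9.78
position: [0.5155, -0.0896, 0.1224]
tool_rot: [-2.716, -1.576, 0.001]
ft_force: [0.3, 0.4, -1.9]
grip_width: 0.132
grip_force: 40.0
```

Run:
```python
from h import *
plan((.5161,-.0905,.1180),1.0534)
i=vision.get_image("wrist")
for k in range(3): vision.get_image("wrist"); print(ctrl.get_state()["ft_force"])
u,v=proj(i,(.5161,-.0905,.084),True); print(u,v)
x,y=int(u)-100,int(v)-100
cv2.imwrite("pics/w6.png",cv2.resize(i["color"][y:y+150,x:x+200],(800,600),interpolation=cv2.INTER_CUBIC))
```

```text
{'time': 9.7833, 'joint_positions': [0.7774, 0.1886, -0.7146, 1.8669, 0.1347, 1.1362, -0.5045], 'position': [0.5155, -0.0896, 0.1224], 'tool_rot': [-2.7157, -1.5764, 0.0007], 'ft_force': [0.2571, 0.4319, -1.8655], 'torque': [-0.0234, -0.1514, 0.0679], 'grip_force': 39.9942, 'grip_width': 0.1323}
tool x ang 1.0519 dt mm [-0.51  1.01  4.43] w [-0.0015 -0.0004 -0.0015]
[ 0.42818358 -1.28768387 -0.49073038]
[-1.46539172  0.69251951 -0.86500307]
[-0.63142607  0.33817168 -1.7728204 ]
323.0967096584739 269.26005957438537
```

No reaction force with the tip 3 mm below the face, so the blade is in the slot. I'll go deeper.

jog_arm([
  {"tx":0,"ty":0,"tz":1.3,"wx":0,"wy":0,"wz":0,"gripper":0},
  {"tx":0,"ty":0,"tz":2.6,"wx":0,"wy":0,"wz":0,"gripper":0},
  {"tx":0,"ty":0,"tz":3.8,"wx":0,"wy":0,"wz":0,"gripper":0},
  {"tx":0,"ty":0,"tz":5,"wx":0,"wy":0,"wz":0,"gripper":0},
  {"tx":0,"ty":0,"tz":5,"wx":0,"wy":0,"wz":0,"gripper":0},
])

```text
time: 10.4
position: [0.5155, -0.0896, 0.1174]
tool_rot: [-2.716, -1.576, 0.001]
ft_force: [0.3, 0.1, -1.7]
grip_width: 0.129
grip_force: 40.0
```

jog_arm([
  {"tx":0,"ty":0,"tz":0,"wx":0,"wy":0,"wz":0,"gripper":0},
  {"tx":0,"ty":0,"tz":0,"wx":0,"wy":0,"wz":0,"gripper":0},
  {"tx":0,"ty":0,"tz":0,"wx":0,"wy":0,"wz":0,"gripper":0},
  {"tx":0,"ty":0,"tz":0,"wx":0,"wy":0,"wz":0,"gripper":0},
  {"tx":0,"ty":0,"tz":0,"wx":0,"wy":0,"wz":0,"gripper":0},
])

```text
time: 10.82
position: [0.5154, -0.0896, 0.1176]
tool_rot: [-2.716, -1.576, 0.001]
ft_force: [1.3, -0.1, -1.9]
grip_width: 0.134
grip_force: 40.0
```

Run:
```python
from h import *
plan((.5161,-.0905,.1175),1.0534)
for k in range(4): i=vision.get_image("wrist"); s=ctrl.get_state(); print(np.round(s["ft_force"],2),np.round(s["torque"],3))
x,y=223,169
cv2.imwrite("pics/w6.png",cv2.resize(i["color"][y:y+150,x:x+200],(800,600),interpolation=cv2.INTER_CUBIC))
```

```text
{'time': 10.8167, 'joint_positions': [0.7756, 0.1942, -0.7138, 1.872, 0.1394, 1.127, -0.5081], 'position': [0.5154, -0.0896, 0.1176], 'tool_rot': [-2.7158, -1.5763, 0.0009], 'ft_force': [1.2504, -0.0712, -1.8502], 'torque': [-0.1617, -0.179, -0.0197], 'grip_force': 39.9951, 'grip_width': 0.1341}
tool x ang 1.0518 dt mm [-0.42  0.99  0.13] w [-0.0015 -0.0003 -0.0016]
[ 0.94  0.11 -1.78] [-0.131 -0.247 -0.006]
[ 0.51 -0.99 -1.15] [-0.134 -0.155 -0.097]
[-0.01 -0.28 -0.63] [-0.133 -0.245 -0.038]
[ 0.84 -0.59 -1.74] [-0.117 -0.171  0.027]
```

View pics/w6.png

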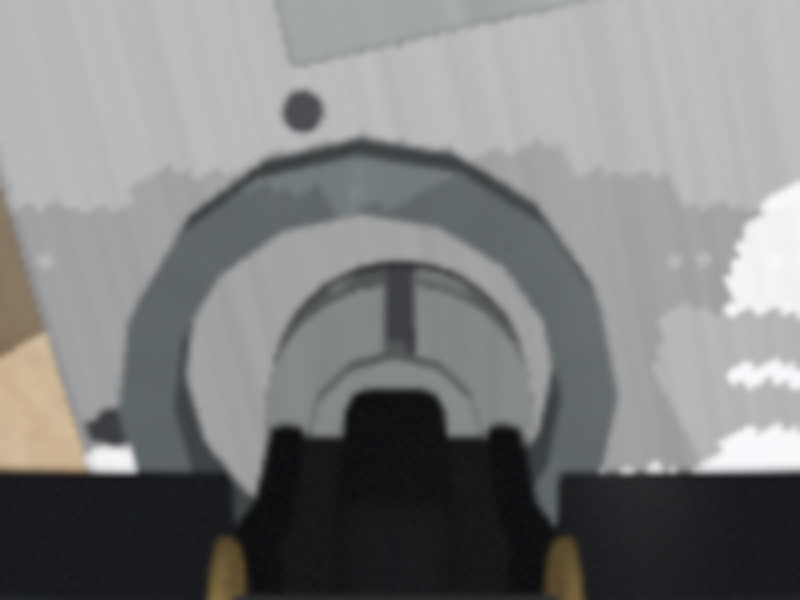

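The blade is aligned and the collar sits close above the disc, at (395,390). It is about 8 mm deep with no force. Now I'll turn it clockwise.

jog_arm([
  {"tx":0,"ty":0,"tz":0,"wx":0,"wy":0,"wz":0.08,"gripper":0},
  {"tx":0,"ty":0,"tz":0,"wx":0,"wy":0,"wz":0.16,"gripper":0},
  {"tx":0,"ty":0,"tz":0,"wx":0,"wy":0,"wz":0.24,"gripper":0},
  {"tx":0,"ty":0,"tz":0,"wx":0,"wy":0,"wz":0.32,"gripper":0},
  {"tx":0,"ty":0,"tz":0,"wx":0,"wy":0,"wz":0.4,"gripper":0},
])

```text
time: 11.43
position: [0.516, -0.0902, 0.1177]
tool_rot: [-2.978, -1.0, -0.0]
ft_force: [2.0, -1.6, -2.7]
grip_width: 0.133
grip_force: 40.0
```

Run:
```python
from h import *
plan((.5155,-.0896,.1175),-.29)
for k in range(3): i=vision.get_image("wrist"); s=ctrl.get_state(); print(np.round(s["ft_force"],2),np.round(s["torque"],3))
```

```text
{'time': 11.4333, 'joint_positions': [0.7364, 0.1872, -0.669, 1.8729, 0.1282, 1.1244, -0.9025], 'position': [0.516, -0.0902, 0.1177], 'tool_rot': [-2.9781, -1.0, -0.0002], 'ft_force': [1.9978, -1.6441, -2.6607], 'torque': [-0.4334, -0.4986, 0.1424], 'grip_force': 39.9991, 'grip_width': 0.1329}
tool x ang 0.6479 dt mm [ 0.   -0.79  0.21] w [-1.000e-04 -1.000e-04  9.379e-01]
[ 2.4  -2.03 -2.45] [-0.416 -0.565  0.053]
[ 2.07 -1.88 -2.55] [-0.562 -0.623  0.066]
[ 2.12 -2.32 -2.55] [-0.597 -0.639  0.034]
```

jog_arm([
  {"tx":0,"ty":0,"tz":0,"wx":0,"wy":0,"wz":0.08,"gripper":0},
  {"tx":0,"ty":0,"tz":0,"wx":0,"wy":0,"wz":0.16,"gripper":0},
  {"tx":0,"ty":0,"tz":0,"wx":0,"wy":0,"wz":0.24,"gripper":0},
  {"tx":0,"ty":0,"tz":0,"wx":0,"wy":0,"wz":0.32,"gripper":0},
  {"tx":0,"ty":0,"tz":0,"wx":0,"wy":0,"wz":0.4,"gripper":0},
])

```text
time: 12.0
position: [0.5159, -0.0903, 0.1177]
tool_rot: [-3.117, -0.392, 0.0]
ft_force: [1.9, -2.6, -2.6]
grip_width: 0.132
grip_force: 40.0
```

jog_arm([
  {"tx":0,"ty":0,"tz":0,"wx":0,"wy":0,"wz":0.08,"gripper":0},
  {"tx":0,"ty":0,"tz":0,"wx":0,"wy":0,"wz":0.16,"gripper":0},
  {"tx":0,"ty":0,"tz":0,"wx":0,"wy":0,"wz":0.24,"gripper":0},
  {"tx":0,"ty":0,"tz":0,"wx":0,"wy":0,"wz":0.32,"gripper":0},
  {"tx":0,"ty":0,"tz":0,"wx":0,"wy":0,"wz":0.4,"gripper":0},
])

```text
time: 12.42
position: [0.5158, -0.0905, 0.1177]
tool_rot: [3.133, -0.235, -0.0]
ft_force: [2.4, -2.3, -3.4]
grip_width: 0.14
grip_force: 40.0
```

Run:
```python
from h import *
plan((.5155,-.0896,.1175),-.38)
for k in range(3): i=vision.get_image("wrist"); s=ctrl.get_state(); print(np.round(s["ft_force"],2),np.round(s["torque"],3))
```

```text
{'time': 12.4167, 'joint_positions': [0.6641, 0.1759, -0.5879, 1.8751, 0.1081, 1.1221, -1.6843], 'position': [0.5158, -0.0905, 0.1177], 'tool_rot': [3.1326, -0.2351, -0.0004], 'ft_force': [2.4152, -2.307, -3.4147], 'torque': [-0.688, -0.6019, 0.1115], 'grip_force': 39.9985, 'grip_width': 0.14}
tool x ang -0.1498 dt mm [-0.47 -0.82  0.19] w [2.000e-04 2.000e-04 2.302e-01]
[ 2.65 -2.53 -2.21] [-0.604 -0.642  0.052]
[ 2.4  -2.63 -3.16] [-0.784 -0.649  0.027]
[ 1.76 -3.61 -2.44] [-0.839 -0.628  0.088]
```

jog_arm([
  {"tx":0,"ty":0,"tz":0,"wx":0,"wy":0,"wz":0.05,"gripper":0},
  {"tx":0,"ty":0,"tz":0,"wx":0,"wy":0,"wz":0.1,"gripper":0},
  {"tx":0,"ty":0,"tz":0,"wx":0,"wy":0,"wz":0.14,"gripper":0},
  {"tx":0,"ty":0,"tz":0,"wx":0,"wy":0,"wz":0.17,"gripper":0},
  {"tx":0,"ty":0,"tz":0,"wx":0,"wy":0,"wz":0.19,"gripper":0},
])

```text
time: 12.98
position: [0.5157, -0.0904, 0.1177]
tool_rot: [3.097, -0.526, -0.001]
ft_force: [3.6, -4.5, -3.2]
grip_width: 0.136
grip_force: 40.0
```

Run:
```python
from h import *
plan((.5155,-.0896,.1175),-.38)
a=[]
for k in range(6): i=vision.get_image("wrist"); s=ctrl.get_state(); a.append(np.r_[s["ft_force"],s["torque"]])
print(np.mean(a,0).round(3))
```

```text
{'time': 12.9833, 'joint_positions': [0.6479, 0.1736, -0.5699, 1.8757, 0.1037, 1.1219, -1.868], 'position': [0.5157, -0.0904, 0.1177], 'tool_rot': [3.097, -0.5265, -0.0007], 'ft_force': [3.5683, -4.4655, -3.1881], 'torque': [-0.9372, -0.7092, 0.0156], 'grip_force': 40.0028, 'grip_width': 0.1362}
tool x ang -0.3368 dt mm [-0.49 -0.68  0.21] w [0.0002 0.0004 0.0432]
[ 2.607 -4.004 -2.93  -1.084 -0.766  0.064]
```

jog_arm([
  {"tx":0,"ty":0,"tz":0,"wx":0,"wy":0,"wz":0.01,"gripper":0},
  {"tx":0,"ty":0,"tz":0,"wx":0,"wy":0,"wz":0.02,"gripper":0},
  {"tx":0,"ty":0,"tz":0,"wx":0,"wy":0,"wz":0.03,"gripper":0},
  {"tx":0,"ty":0,"tz":0,"wx":0,"wy":0,"wz":0.03,"gripper":0},
  {"tx":0,"ty":0,"tz":0,"wx":0,"wy":0,"wz":0.03,"gripper":0},
])

```text
time: 13.7
position: [0.5157, -0.0903, 0.1177]
tool_rot: [3.089, -0.573, -0.001]
ft_force: [3.1, -5.0, -1.9]
grip_width: 0.133
grip_force: 40.0
```

Run:
```python
from h import *
plan((.5155,-.0896,.1175),-.38)
a=[]
for k in range(6): i=vision.get_image("wrist"); s=ctrl.get_state(); a.append(np.r_[s["ft_force"],s["torque"]])
print(np.mean(a,0).round(3))
```

```text
{'time': 13.7, 'joint_positions': [0.6453, 0.1732, -0.5671, 1.8758, 0.103, 1.122, -1.8972], 'position': [0.5157, -0.0903, 0.1177], 'tool_rot': [3.0889, -0.5726, -0.001], 'ft_force': [3.1093, -5.0454, -1.9056], 'torque': [-1.0862, -0.7849, 0.0462], 'grip_force': 40.0059, 'grip_width': 0.1332}
tool x ang -0.3666 dt mm [-0.42 -0.63  0.21] w [0.0002 0.0006 0.0134]
[ 2.995 -4.165 -3.064 -1.134 -0.751  0.081]
```

jog_arm([
  {"tx":0,"ty":0,"tz":0,"wx":0,"wy":0,"wz":0.01,"gripper":0},
  {"tx":0,"ty":0,"tz":0,"wx":0,"wy":0,"wz":0.02,"gripper":0},
  {"tx":0,"ty":0,"tz":0,"wx":0,"wy":0,"wz":0.03,"gripper":0},
  {"tx":0,"ty":0,"tz":0,"wx":0,"wy":0,"wz":0.03,"gripper":0},
  {"tx":0,"ty":0,"tz":0,"wx":0,"wy":0,"wz":0.03,"gripper":0},
])

```text
time: 14.42
position: [0.5157, -0.0904, 0.1177]
tool_rot: [3.08, -0.619, -0.001]
ft_force: [2.6, -3.9, -2.7]
grip_width: 0.13
grip_force: 40.0
```

```bash
cat > q.py <<'E'
from h import *
plan((.5155,-.0896,.1175),-.38)
a=[]
for k in range(5): i=vision.get_image("wrist"); s=ctrl.get_state(); a.append(np.r_[s["ft_force"],s["torque"]])
print(np.mean(a,0).round(3))
E
python3 q.py
```

```text
{'time': 14.4167, 'joint_positions': [0.6427, 0.1729, -0.5643, 1.8758, 0.1023, 1.1219, -1.9267], 'position': [0.5157, -0.0904, 0.1177], 'tool_rot': [3.0799, -0.6189, -0.001], 'ft_force': [2.5843, -3.8923, -2.6685], 'torque': [-1.1628, -0.7453, 0.026], 'grip_force': 40.005, 'grip_width': 0.1303}
tool x ang -0.3966 dt mm [-0.44 -0.64  0.21] w [ 0.0002  0.0006 -0.0166]
[ 3.421 -4.501 -2.65  -1.142 -0.766  0.077]
```

jog_arm([
  {"tx":0,"ty":0,"tz":0,"wx":0,"wy":0,"wz":0.01,"gripper":0},
  {"tx":0,"ty":0,"tz":0,"wx":0,"wy":0,"wz":0.02,"gripper":0},
  {"tx":0,"ty":0,"tz":0,"wx":0,"wy":0,"wz":0.02,"gripper":0},
  {"tx":0,"ty":0,"tz":0,"wx":0,"wy":0,"wz":0.02,"gripper":0},
  {"tx":0,"ty":0,"tz":0,"wx":0,"wy":0,"wz":0.02,"gripper":0},
])

```text
time: 15.08
position: [0.5157, -0.0903, 0.1177]
tool_rot: [3.074, -0.65, -0.001]
ft_force: [2.9, -5.1, -2.4]
grip_width: 0.134
grip_force: 40.0
```

```bash
python3 q.py
```

```text
{'time': 15.0833, 'joint_positions': [0.641, 0.1727, -0.5624, 1.8759, 0.1019, 1.1219, -1.9464], 'position': [0.5157, -0.0903, 0.1177], 'tool_rot': [3.0736, -0.6496, -0.0009], 'ft_force': [2.8661, -5.1338, -2.4173], 'torque': [-1.1628, -0.7281, 0.1014], 'grip_force': 40.0044, 'grip_width': 0.1336}
tool x ang -0.4165 dt mm [-0.47 -0.61  0.23] w [ 0.0002  0.0006 -0.0365]
[ 3.21  -4.223 -2.811 -1.12  -0.766  0.062]
```

jog_arm([
  {"tx":0,"ty":0,"tz":0,"wx":0,"wy":0,"wz":0.01,"gripper":0},
  {"tx":0,"ty":0,"tz":0,"wx":0,"wy":0,"wz":0.02,"gripper":0},
  {"tx":0,"ty":0,"tz":0,"wx":0,"wy":0,"wz":0.03,"gripper":0},
  {"tx":0,"ty":0,"tz":0,"wx":0,"wy":0,"wz":0.03,"gripper":0},
  {"tx":0,"ty":0,"tz":0,"wx":0,"wy":0,"wz":0.03,"gripper":0},
])

```text
time: 15.75
position: [0.5157, -0.0904, 0.1177]
tool_rot: [3.063, -0.695, -0.001]
ft_force: [3.1, -4.6, -2.4]
grip_width: 0.133
grip_force: 40.0
```

```bash
python3 q.py
```

```text
{'time': 15.75, 'joint_positions': [0.6385, 0.1723, -0.5596, 1.876, 0.1014, 1.1218, -1.9757], 'position': [0.5157, -0.0904, 0.1177], 'tool_rot': [3.0635, -0.6952, -0.0009], 'ft_force': [3.1304, -4.575, -2.4393], 'torque': [-1.131, -0.7631, 0.2032], 'grip_force': 40.0106, 'grip_width': 0.1331}
tool x ang -0.4463 dt mm [-0.48 -0.63  0.22] w [ 0.0003  0.0005 -0.0663]
[ 2.766 -4.883 -2.938 -1.152 -0.768  0.17 ]
```

Run:
```python
from h import *
i=vision.get_image("wrist"); np.save("w7.npy",i,allow_pickle=True)
u,v=proj(i,(.5161,-.0905,.084),True); x,y=int(u)-100,int(v)-100; print(x,y)
cv2.imwrite("pics/w7.png",cv2.resize(i["color"][y:y+150,x:x+200],(800,600),interpolation=cv2.INTER_CUBIC))
```

```text
222 169
```

View pics/w7.png

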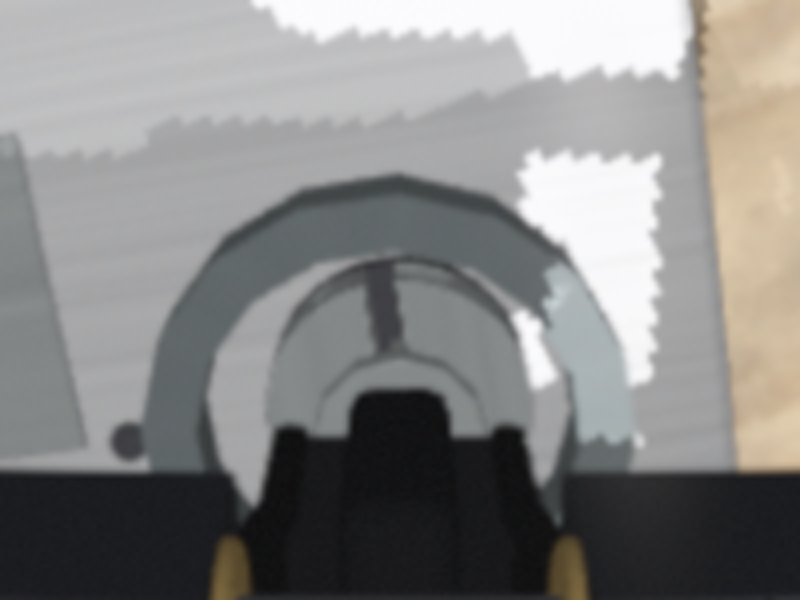

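Torque jumped to 0.17–0.2 N m. The slot, (380,265)-(388,345), is now parallel to the box's edge, (695,0)-(735,470), so the fastener is home. I'll back off within the play and lift out.

jog_arm([
  {"tx":0,"ty":0,"tz":0,"wx":0,"wy":0,"wz":0.015,"gripper":0},
  {"tx":0,"ty":0,"tz":0,"wx":0,"wy":0,"wz":0.015,"gripper":0},
  {"tx":0,"ty":0,"tz":0,"wx":0,"wy":0,"wz":-0.03,"gripper":0},
  {"tx":0,"ty":0,"tz":0,"wx":0,"wy":0,"wz":-0.075,"gripper":0},
  {"tx":0,"ty":0,"tz":-2,"wx":0,"wy":0,"wz":-0.075,"gripper":0},
])

```text
time: 16.47
position: [0.5142, -0.0896, 0.1191]
tool_rot: [-3.087, 0.579, 0.007]
ft_force: [-0.8, -2.3, -1.8]
grip_width: 0.133
grip_force: 40.0
```

jog_arm([
  {"tx":0,"ty":0,"tz":-5,"wx":0,"wy":0,"wz":0,"gripper":0},
  {"tx":0,"ty":0,"tz":-10,"wx":0,"wy":0,"wz":0,"gripper":0},
  {"tx":0,"ty":0,"tz":-25,"wx":0,"wy":0,"wz":0,"gripper":0},
  {"tx":0,"ty":0,"tz":-45,"wx":0,"wy":0,"wz":0,"gripper":0},
  {"tx":0,"ty":0,"tz":-62,"wx":0,"wy":0,"wz":0,"gripper":0},
])

```text
time: 16.88
position: [0.5155, -0.0879, 0.183]
tool_rot: [-3.084, 0.581, 0.003]
ft_force: [1.4, 1.4, -0.2]
grip_width: 0.131
grip_force: 40.0
```

```bash
python3 -c "
from h import *
plan((.5088,.3055,.18),1.38)"
```

```text
{'time': 16.8833, 'joint_positions': [0.658, 0.1107, -0.5706, 1.7995, 0.0597, 1.2509, -1.8718], 'position': [0.5155, -0.0879, 0.183], 'tool_rot': [-3.0845, 0.581, 0.0029], 'ft_force': [1.3565, 1.3514, -0.2318], 'torque': [0.0833, -0.0248, -0.0421], 'grip_force': 39.994, 'grip_width': 0.1315}
tool x ang -0.3723 dt mm [-149.38 -363.95    4.27] w [-3.8000e-03 -5.0000e-04 -1.7523e+00]
```

jog_arm([
  {"tx":-13,"ty":-31,"tz":0,"wx":0,"wy":0,"wz":-0.12,"gripper":0},
  {"tx":-26,"ty":-62,"tz":0,"wx":0,"wy":0,"wz":-0.24,"gripper":0},
  {"tx":-39,"ty":-93,"tz":0,"wx":0,"wy":0,"wz":-0.36,"gripper":0},
  {"tx":-52,"ty":-124,"tz":0,"wx":0,"wy":0,"wz":-0.48,"gripper":0},
  {"tx":-65,"ty":-155,"tz":0,"wx":0,"wy":0,"wz":-0.6,"gripper":0},
])

```text
time: 17.3
position: [0.5108, 0.0815, 0.1827]
tool_rot: [-3.118, -0.365, 0.001]
ft_force: [0.4, 0.4, -0.9]
grip_width: 0.133
grip_force: 40.0
```

jog_arm([
  {"tx":0,"ty":0,"tz":0,"wx":0,"wy":0,"wz":-0.12,"gripper":0},
  {"tx":0,"ty":0,"tz":0,"wx":0,"wy":0,"wz":-0.24,"gripper":0},
  {"tx":0,"ty":0,"tz":0,"wx":0,"wy":0,"wz":-0.36,"gripper":0},
  {"tx":0,"ty":0,"tz":0,"wx":0,"wy":0,"wz":-0.48,"gripper":0},
  {"tx":0,"ty":0,"tz":0,"wx":0,"wy":0,"wz":-0.6,"gripper":0},
])

```text
time: 17.72
position: [0.511, 0.0802, 0.1824]
tool_rot: [-2.87, -1.271, 0.001]
ft_force: [-0.9, -1.0, -1.7]
grip_width: 0.132
grip_force: 40.0
```

```bash
python3 -c "
from h import *
plan((.5088,.3055,.18),1.38)"
```

```text
{'time': 17.7167, 'joint_positions': [0.5383, 0.1205, -0.788, 1.8078, 0.0868, 1.2507, -1.0104], 'position': [0.511, 0.0802, 0.1824], 'tool_rot': [-2.8696, -1.2709, 0.0007], 'ft_force': [-0.943, -1.041, -1.6898], 'torque': [-0.079, -0.0245, -0.0217], 'grip_force': 39.9937, 'grip_width': 0.1324}
tool x ang 0.8339 dt mm [ 165.38 -153.07    3.05] w [-0.0027 -0.0017 -0.5461]
```

jog_arm([
  {"tx":27,"ty":-25,"tz":0,"wx":0,"wy":0,"wz":-0.11,"gripper":0},
  {"tx":54,"ty":-50,"tz":0,"wx":0,"wy":0,"wz":-0.22,"gripper":0},
  {"tx":81,"ty":-75,"tz":0,"wx":0,"wy":0,"wz":-0.33,"gripper":0},
  {"tx":108,"ty":-100,"tz":0,"wx":0,"wy":0,"wz":-0.44,"gripper":0},
  {"tx":135,"ty":-125,"tz":3,"wx":-0.003,"wy":-0.002,"wz":-0.546,"gripper":0},
])

```text
time: 18.13
position: [0.5105, 0.2651, 0.1805]
tool_rot: [2.425, 1.996, 0.001]
ft_force: [0.7, 0.4, -0.3]
grip_width: 0.133
grip_force: 40.0
```

jog_arm([
  {"tx":0,"ty":0,"tz":0,"wx":0,"wy":0,"wz":0,"gripper":0},
  {"tx":0,"ty":0,"tz":0,"wx":0,"wy":0,"wz":0,"gripper":0},
  {"tx":0,"ty":0,"tz":0,"wx":0,"wy":0,"wz":0,"gripper":0},
  {"tx":0,"ty":0,"tz":0,"wx":0,"wy":0,"wz":0,"gripper":0},
  {"tx":0,"ty":0,"tz":0,"wx":0,"wy":0,"wz":0,"gripper":0},
])

```text
time: 18.55
position: [0.5115, 0.2607, 0.1791]
tool_rot: [2.431, 1.985, -0.002]
ft_force: [0.4, -0.2, -1.2]
grip_width: 0.135
grip_force: 40.0
```

Run:
```python
from h import *
plan((.5088,.3055,.18),1.38)
i=vision.get_image("scene"); u,v=proj(i,(.5155,-.0895,.084)); print(u,v)
p=cv2.resize(i["color"][int(v)-30:int(v)+30,int(u)-40:int(u)+40],(400,300),interpolation=cv2.INTER_CUBIC)
j=vision.get_image("top"); u,v=proj(j,(.5155,-.0895,.084)); print(u,v)
q=cv2.resize(j["color"][int(v)-30:int(v)+30,int(u)-40:int(u)+40],(400,300),interpolation=cv2.INTER_CUBIC)
cv2.imwrite("pics/f.png",np.hstack([p,q]))
```

```text
{'time': 18.55, 'joint_positions': [0.2694, 0.3104, -0.935, 1.6774, 0.2618, 1.2867, -0.9185], 'position': [0.5115, 0.2607, 0.1791], 'tool_rot': [2.4312, 1.9855, -0.0021], 'ft_force': [0.4154, -0.1886, -1.2497], 'torque': [-0.0711, -0.1291, 0.0126], 'grip_force': 39.9936, 'grip_width': 0.1348}
tool x ang 1.3696 dt mm [ 43.34 -11.55  -0.99] w [ 0.0012  0.0027 -0.0104]
343.7409510111806 297.0999337968048
369.75635037378896 264.59902075325306
```

View pics/f.png

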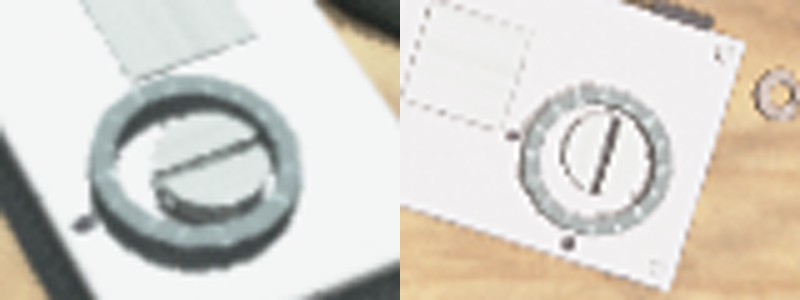

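The slot in the top view, (597,192)-(613,115), looks close to parallel with the box edge, (745,40)-(672,290), but the pixels are coarse. I'll check numerically from the close wrist image.

Run:
```python
from h import *
i=np.load("w7.npy",allow_pickle=True).item()
f=lambda u,v,z: at(i,222+u/4,169+v/4,z,True)
an=lambda a,b: np.arctan2(*(a-b)[1::-1])
print("slot",an(f(380,265,.084),f(388,345,.084)),"box x edge",an(f(695,0,.07),f(735,470,.07)))
c=cv2.cvtColor(i["color"],cv2.COLOR_BGR2GRAY)
# slot centre per row
for v in range(236,256,2): 
    r=c[v,308:330].astype(float); w=np.clip(130-r,0,None); print(v,(308+(w*np.arange(22)).sum()/w.sum()).round(2),end=" ")
P=[];print()
for v in range(237,254):
    r=c[v,308:330].astype(float); w=np.clip(110-r,0,None)
    if w.sum()>30: P.append(at(i,308+(w*np.arange(22)).sum()/w.sum(),v,.084,True)[:2])
P=np.array(P); d=np.linalg.svd(P-P.mean(0))[2][0]; print("slot fit",np.arctan2(d[1],d[0]),len(P))
# box edges: brightest gradient rows
E=[]
for v in range(172,285):
    g=np.abs(np.diff(cv2.GaussianBlur(c,(3,3),0)[v,392:412].astype(float))); E.append((392.5+g.argmax(),v,g.max()))
Q=np.array([at(i,u,v,.07,True)[:2] for u,v,m in E if m>15]); l=cv2.fitLine(Q.astype(np.float32),cv2.DIST_HUBER,0,0.001,0.001)[:2].ravel(); print("edge",np.arctan2(l[1],l[0]),len(Q))
```

```text
slot -0.35469494582407585 box x edge -0.3065423049349191
236 315.74 238 316.86 240 315.13 242 316.94 244 317.14 246 317.29 248 318.07 250 318.31 252 318.28 254 318.53 
slot fit 2.924254154771127 17
edge -0.28114694 61
```

Run:
```python
from h import *
A=[];S=[]
for n,z in(("top0",None),("now",None)):
    j=vision.get_image("top"); c=cv2.imread("pics/top0.png") if n=="top0" else j["color"]
    g=cv2.cvtColor(c,cv2.COLOR_BGR2GRAY).astype(float)
    pc=at  # slot: weighted PCA of dark pixels within 16 mm of disc centre
    u0,v0=proj(j,(.5158,-.0903,.084))
    yy,xx=np.mgrid[0:480,0:640]; r=np.hypot(xx-u0,yy-v0); m=r<5.5
    w=np.clip(np.percentile(g[m],75)-25-g[m],0,None); X=np.c_[xx[m],yy[m]].astype(float)
    mu=(X*w[:,None]).sum(0)/w.sum(); C=((X-mu)*w[:,None]).T@(X-mu); d=np.linalg.eigh(C)[1][:,1]
    a,b=at(j,*(mu+7*d),.084),at(j,*(mu-7*d),.084); s=np.arctan2(*(a-b)[1::-1])
    # cover mask
    hs=cv2.cvtColor(c,cv2.COLOR_BGR2HSV); M=((hs[...,1]<40)&(hs[...,2]>150)).astype(np.uint8); M=cv2.morphologyEx(M,cv2.MORPH_CLOSE,np.ones((9,9)))
    l=cv2.connectedComponents(M)[1]; k=l[int(v0)-25,int(u0)]; k=k or l[228,345]
    P=np.argwhere(l==l[232,340])[:,::-1].astype(np.float32); R_=cv2.minAreaRect(P); B=cv2.boxPoints(R_); W=np.array([at(j,*x,.07)[:2] for x in B])
    print(n,mu.round(1),"slot",s%np.pi,"cover",R_, [round(float(np.arctan2(*(W[(q+1)%4]-W[q])[::-1])%np.pi),3) for q in range(4)],[round(float(np.linalg.norm(W[(q+1)%4]-W[q])),3) for q in range(4)])
```

```text
top0 [370.  264.6] slot 1.0164349727898014 cover ((390.2469482421875, 262.3863525390625), (142.09646606445312, 59.97719955444336), 10.344857215881348) [2.984, 1.415, 2.96, 1.414] [0.143, 0.34, 0.143, 0.337]
now [369.8 264.3] slot 2.861216580330277 cover ((390.2469482421875, 262.3863525390625), (142.09646606445312, 59.97719955444336), 10.344857215881348) [2.984, 1.415, 2.96, 1.414] [0.143, 0.34, 0.143, 0.337]
```

The top camera gives a slot direction of −0.28, against the box's x direction of about −0.28 to −0.30, so the fastener is locked. Now I'll return the key to its pocket.

jog_arm([
  {"tx":20,"ty":-5,"tz":0,"wx":0.001,"wy":0.0027,"wz":-0.01,"gripper":0},
  {"tx":43.3,"ty":-11.5,"tz":0,"wx":0.001,"wy":0.0027,"wz":-0.01,"gripper":0},
  {"tx":43.3,"ty":-11.5,"tz":25,"wx":0.001,"wy":0.0027,"wz":-0.01,"gripper":0},
  {"tx":43.3,"ty":-11.5,"tz":50,"wx":0.001,"wy":0.0027,"wz":-0.01,"gripper":0},
  {"tx":43.3,"ty":-11.5,"tz":84,"wx":0.001,"wy":0.0027,"wz":-0.01,"gripper":0},
])

```text
time: 19.17
position: [0.5096, 0.3081, 0.096]
tool_rot: [2.42, 2.003, 0.008]
ft_force: [0.4, -0.9, -1.2]
grip_width: 0.135
grip_force: 40.0
```

jog_arm([
  {"tx":0,"ty":0,"tz":0,"wx":0,"wy":0,"wz":0,"gripper":0},
  {"tx":0,"ty":0,"tz":0,"wx":0,"wy":0,"wz":0,"gripper":0},
  {"tx":0,"ty":0,"tz":0,"wx":0,"wy":0,"wz":0,"gripper":0},
  {"tx":0,"ty":0,"tz":0,"wx":0,"wy":0,"wz":0,"gripper":0},
  {"tx":0,"ty":0,"tz":0,"wx":0,"wy":0,"wz":0,"gripper":0},
])

```text
time: 19.58
position: [0.5094, 0.3076, 0.0971]
tool_rot: [2.42, 2.002, 0.006]
ft_force: [1.0, -0.1, -1.6]
grip_width: 0.135
grip_force: 40.0
```

```bash
python3 -c "
from h import *
plan((.5087,.3055,.0695),1.3798)"
```

```text
{'time': 19.5833, 'joint_positions': [0.1401, 0.4403, -0.8991, 1.7195, 0.3729, 1.1595, -1.0518], 'position': [0.5094, 0.3076, 0.0971], 'tool_rot': [2.4203, 2.0025, 0.006], 'ft_force': [1.0429, -0.1011, -1.5665], 'torque': [0.0046, -0.0502, 0.0034], 'grip_force': 39.9937, 'grip_width': 0.1352}
tool x ang 1.3824 dt mm [-2.32 -0.39 27.56] w [ 0.0027 -0.0028  0.0026]
```

jog_arm([
  {"tx":-2.3,"ty":-0.4,"tz":4,"wx":0.0027,"wy":-0.0028,"wz":0.0026,"gripper":0},
  {"tx":-2.3,"ty":-0.4,"tz":8,"wx":0.0027,"wy":-0.0028,"wz":0.0026,"gripper":0},
  {"tx":-2.3,"ty":-0.4,"tz":12,"wx":0.0027,"wy":-0.0028,"wz":0.0026,"gripper":0},
  {"tx":-2.3,"ty":-0.4,"tz":12,"wx":0.0027,"wy":-0.0028,"wz":0.0026,"gripper":0},
  {"tx":-2.3,"ty":-0.4,"tz":12,"wx":0.0027,"wy":-0.0028,"wz":0.0026,"gripper":0},
])

```text
time: 20.0
position: [0.5071, 0.3045, 0.0824]
tool_rot: [-2.422, -1.999, 0.007]
ft_force: [0.3, 0.5, -0.8]
grip_width: 0.133
grip_force: 40.0
```

```bash
python3 -c "
from h import *
plan((.5087,.3055,.0695),1.3798)"
```

```text
{'time': 20.0, 'joint_positions': [0.1351, 0.4549, -0.8899, 1.7342, 0.3834, 1.1424, -1.0599], 'position': [0.5071, 0.3045, 0.0824], 'tool_rot': [-2.4218, -1.9993, 0.0067], 'ft_force': [0.2696, 0.4605, -0.8069], 'torque': [-0.0209, -0.1159, -0.0384], 'grip_force': 39.9938, 'grip_width': 0.1327}
tool x ang 1.3803 dt mm [ 1.32  1.44 12.89] w [-0.0036  0.0026  0.0005]
```

jog_arm([
  {"tx":1,"ty":1,"tz":0,"wx":-0.003,"wy":0.002,"wz":0,"gripper":0},
  {"tx":1,"ty":1,"tz":0,"wx":-0.003,"wy":0.002,"wz":0,"gripper":0},
  {"tx":1,"ty":1,"tz":0,"wx":-0.003,"wy":0.002,"wz":0,"gripper":0},
  {"tx":1,"ty":1,"tz":0,"wx":-0.003,"wy":0.002,"wz":0,"gripper":0},
  {"tx":1,"ty":1,"tz":0,"wx":-0.003,"wy":0.002,"wz":0,"gripper":0},
])

```text
time: 20.42
position: [0.5086, 0.3056, 0.0829]
tool_rot: [2.423, 2.0, 0.0]
ft_force: [-0.6, 0.3, -0.9]
grip_width: 0.134
grip_force: 40.0
```

```bash
python3 -c "
from h import *
plan((.5087,.3055,.0695),1.3798)"
```

```text
{'time': 20.4167, 'joint_positions': [0.1343, 0.4545, -0.8897, 1.7334, 0.3851, 1.1392, -1.061], 'position': [0.5086, 0.3056, 0.0829], 'tool_rot': [2.4225, 2.0, 0.0002], 'ft_force': [-0.5591, 0.3041, -0.8504], 'torque': [-0.0446, -0.104, -0.0723], 'grip_force': 39.9938, 'grip_width': 0.134}
tool x ang 1.3803 dt mm [-0.04  0.12 13.44] w [0.0002 0.     0.0005]
```

Aligned with the pick-up pose. Inserting.

jog_arm([
  {"tx":0,"ty":0.1,"tz":3,"wx":0,"wy":0,"wz":0,"gripper":0},
  {"tx":0,"ty":0.1,"tz":6,"wx":0,"wy":0,"wz":0,"gripper":0},
  {"tx":0,"ty":0.1,"tz":9,"wx":0,"wy":0,"wz":0,"gripper":0},
  {"tx":0,"ty":0.1,"tz":11,"wx":0,"wy":0,"wz":0,"gripper":0},
  {"tx":0,"ty":0.1,"tz":12.5,"wx":0,"wy":0,"wz":0,"gripper":0},
])

```text
time: 20.83
position: [0.5084, 0.3053, 0.0698]
tool_rot: [-2.423, -2.0, 0.001]
ft_force: [-0.2, 0.2, -1.0]
grip_width: 0.131
grip_force: 40.0
```

jog_arm([
  {"tx":0,"ty":0,"tz":0.3,"wx":0,"wy":0,"wz":0,"gripper":0},
  {"tx":0,"ty":0,"tz":0.6,"wx":0,"wy":0,"wz":0,"gripper":0},
  {"tx":0,"ty":0,"tz":0.6,"wx":0,"wy":0,"wz":0,"gripper":0},
  {"tx":0,"ty":0,"tz":0.6,"wx":0,"wy":0,"wz":0,"gripper":0},
  {"tx":0,"ty":0,"tz":0.6,"wx":0,"wy":0,"wz":0,"gripper":0},
])

```text
time: 21.25
position: [0.5087, 0.3055, 0.0699]
tool_rot: [2.423, 2.0, 0.0]
ft_force: [-0.4, -0.1, -0.8]
grip_width: 0.136
grip_force: 40.0
```

```bash
python3 -c "
from h import *
plan((.5087,.3055,.0695),1.3798)"
```

```text
{'time': 21.25, 'joint_positions': [0.1267, 0.4693, -0.881, 1.7442, 0.3987, 1.1179, -1.0705], 'position': [0.5087, 0.3055, 0.0699], 'tool_rot': [2.4225, 1.9999, 0.0004], 'ft_force': [-0.4229, -0.0793, -0.7612], 'torque': [0.0012, -0.1398, 0.0056], 'grip_force': 39.9937, 'grip_width': 0.1357}
tool x ang 1.3802 dt mm [-0.04 -0.04  0.4 ] w [ 0.0003 -0.0001  0.0004]
```

It's in with no force. Opening the fingers drops the last fraction of a millimetre; then I'll rise.

jog_arm([
  {"tx":0,"ty":0,"tz":0.3,"wx":0,"wy":0,"wz":0,"gripper":0},
  {"tx":0,"ty":0,"tz":0.3,"wx":0,"wy":0,"wz":0,"gripper":0.2},
  {"tx":0,"ty":0,"tz":0.3,"wx":0,"wy":0,"wz":0,"gripper":0.3},
  {"tx":0,"ty":0,"tz":0.3,"wx":0,"wy":0,"wz":0,"gripper":0.5},
  {"tx":0,"ty":0,"tz":0.3,"wx":0,"wy":0,"wz":0,"gripper":0.6},
])

```text
time: 21.67
position: [0.5088, 0.3056, 0.0696]
tool_rot: [2.423, 2.0, 0.001]
ft_force: [0.2, 0.2, 0.2]
grip_width: 0.343
grip_force: 0.0
```

jog_arm([
  {"tx":0,"ty":0,"tz":0,"wx":0,"wy":0,"wz":0,"gripper":0.6},
  {"tx":0,"ty":0,"tz":0,"wx":0,"wy":0,"wz":0,"gripper":0.6},
  {"tx":0,"ty":0,"tz":0,"wx":0,"wy":0,"wz":0,"gripper":0.6},
  {"tx":0,"ty":0,"tz":-5,"wx":0,"wy":0,"wz":0,"gripper":0.6},
  {"tx":0,"ty":0,"tz":-15,"wx":0,"wy":0,"wz":0,"gripper":0.6},
])

```text
time: 22.08
position: [0.5079, 0.3049, 0.0839]
tool_rot: [-2.422, -2.0, 0.004]
ft_force: [-0.7, 0.1, 0.2]
grip_width: 0.591
grip_force: 0.0
```

jog_arm([
  {"tx":0,"ty":0,"tz":-15,"wx":0,"wy":0,"wz":0,"gripper":0.6},
  {"tx":0,"ty":0,"tz":-35,"wx":0,"wy":0,"wz":0,"gripper":0.6},
  {"tx":0,"ty":0,"tz":-60,"wx":0,"wy":0,"wz":0,"gripper":0.6},
  {"tx":0,"ty":0,"tz":-85,"wx":0,"wy":0,"wz":0,"gripper":0.6},
  {"tx":0,"ty":0,"tz":-85,"wx":0,"wy":0,"wz":0,"gripper":0.6},
])

```text
time: 22.5
position: [0.5112, 0.3082, 0.1765]
tool_rot: [2.421, 1.999, 0.016]
ft_force: [0.8, 0.3, 0.7]
grip_width: 0.597
grip_force: 0.0
```

jog_arm([
  {"tx":0,"ty":0,"tz":0,"wx":0,"wy":0,"wz":0,"gripper":0.6},
  {"tx":0,"ty":0,"tz":0,"wx":0,"wy":0,"wz":0,"gripper":0.6},
  {"tx":0,"ty":0,"tz":0,"wx":0,"wy":0,"wz":0,"gripper":0.6},
  {"tx":0,"ty":0,"tz":0,"wx":0,"wy":0,"wz":0,"gripper":0.6},
  {"tx":0,"ty":0,"tz":0,"wx":0,"wy":0,"wz":0,"gripper":0.6},
])

```text
time: 22.92
position: [0.5082, 0.3052, 0.1686]
tool_rot: [-2.422, -2.0, 0.002]
ft_force: [-0.4, -0.3, 0.5]
grip_width: 0.6
grip_force: 0.0
```

Run:
```python
from h import *
st(); i=vision.get_image("wrist")
P=lambda x,y,z:np.round(proj(i,(x,y,z),True),1)
g=cv2.cvtColor(i["color"],cv2.COLOR_BGR2GRAY); u,v=P(.5087,.3055,.102).astype(int)
z=np.zeros_like(g); z[v-50:v+35,u-25:u+25]=g[v-50:v+35,u-25:u+25]<40
n,l,s,c=cv2.connectedComponentsWithStats(z); print("dark blobs",s[1:][s[1:,4]>50].tolist())
a=np.array([np.cos(1.38),np.sin(1.38)])*.017
print("expected top ends, collar",P(.5087+a[0],.3055+a[1],.102),P(.5087-a[0],.3055-a[1],.102),P(.5087,.3055,.045))
```

```text
{'time': 22.9167, 'joint_positions': [0.1751, 0.3708, -0.9342, 1.6439, 0.3081, 1.2854, -1.0054], 'position': [0.5082, 0.3052, 0.1686], 'tool_rot': [-2.4223, -1.9999, 0.0023], 'ft_force': [-0.447, -0.3083, 0.5002], 'torque': [-0.0055, -0.0855, -0.0656], 'grip_force': 0.0, 'grip_width': 0.5995}
dark blobs [[314, 218, 17, 58, 917]]
expected top ends, collar [321.8 226.9] [321.8 276.5] [321.8 229.7]
```

The key stands where predicted: the blob is centred at column 322 with its lower edge at 276, against an expected 321.8 and 276.5. Handing in.

```bash
python3 -c "
from bench import ctrl
print(ctrl.close_job())"
```

```text
the job is handed in; nothing more can be done
None
```

I turned the fastener clockwise to its stop, put the blade key back upright in its pocket, released it, and handed the job in after about 23 s of robot time; no verdict came back.

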